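Vent the waiting digestion vessel with the bayonet key

ROBOT

A 6-joint arm with a two-finger parallel gripper is mounted at the origin on a cart in front of the work surface, level with it; the furniture and walls round the work are solid. World frame = base frame: x ahead of the robot, y to its left, z up, the work surface at z = 0. Lengths are in m, angles in rad, forces in N, time in s.
With the tool pointing down it reaches from about 0.325 to 0.9 m from the base axis. Payload 6.1 kg.
Tool frame: the origin (TCP) lies midway between the tips of the shut fingers; the grasp point (between the pads) lies 19 mm behind it; z points along the fingers, y is the direction in which the jaws open and shut (so a half turn about z gives the same grasp; the last joint's range is limited). The gripper opens to 87 mm and grips with 3 to 60 N. Pads are 19 mm wide; open, the fingers measure 117 mm over their backs; the gripper's body (75 mm by 190 mm) begins 51 mm behind the grasp point.
Start: joints at [1.098, 0.22, 1.526, -0, 1.395, -0.126], TCP at [0.212, 0.588, 0.223] pointing down, gripper open.
Joint ranges: [-2.98, 2.98], [-0.91, 2.08], [0.09, 2.57], [-1.24, 4.39], [0.2, 2.65], [-2.68, 2.68]. Speed limits (rad/s): [2.57, 2.57, 3.01, 3.14, 3.14, 3.14].

INTERFACE

Orientations are given as a rotation vector (axis times angle).
In Python, from rig import status, viewer, robot gives the robot as it stands.
- The arm moves only by the tool drive_tool, never from a script. Its argument "moves" is a list of rows, each an object of numbers: "x", "y", "z": the shift along the tool's x, y, z in m; "wx", "wy", "wz": the turn, a rotation vector about the tool's x, y, z in rad; "grip": the opening, from 0 (shut) to 1 (fully open). A call has 1 to 5 rows; each row is the pose to reach, as a shift and turn from the pose commanded when the call began, along the tool's axes at that moment; what a row does not reach only later rows make up. A row lasts 1/12 s, in which the tool goes at most 41.7 mm and 7.16 degrees, less where a joint would pass 70% of its speed; a pose out of reach is approached as far as the arm can. A call with a gripper value outside its range is refused whole. The fingers move at their own pace and stop on an object; "newtons" is the grip in N (left out, the last holds). Time passes only in rows, so rows that repeat a pose let the fingers close. It gives the time, the measured TCP pose, the force and the opening at its end, in the units of the state.
- status.sense(): the state, without advancing time (a new reading comes with each control period).
- viewer.camera(name): name is "scene" or "top" or "wrist"; returns the picture (384x512x3 uint8, blue, green, red); there is no depth.
- viewer.get_calibration(name): a dict with "intrinsics" (3x3 intrinsics, pixels), "rvec" (rotation vector, rad) and "tvec" (3), from world to camera coordinates, as OpenCV has them; the wrist camera has in their place "mount" (4x4, takes a point from camera to tool coordinates, whose origin is the TCP and whose axes are the flange's). Camera axes: x right, y down, z forward; pixel columns grow to the right and rows downward; lengths in m; the calibration is good to about 2 mm. A picture is of the moment at which its call begins: read the wrist's pose just before it. get_calibration takes no time and is no camera call.
- robot.close_job(): hands the job in, once; it reports no verdict.
The state is a dict: "time": time; "joint_positions": joint angles; "qd": joint speeds; "tau": joint torques, N m; "ee_pos": TCP position; "tool_rot": TCP orientation; "ft_force": force on the tool from outside, world axes, zero at the start; "ft_torque": the same for the moment, N m; "grip_width": opening from 0.0 (shut) to 1.0 (fully open).
Only numpy, scipy, OpenCV 4.12 (cv2) and the standard library are available. Lean on these libraries where they do the work, as an engineer would, in place of code of your own. Each camera call takes 0.05 s, during which the arm holds its last target.

TASK

Turn the carousel by its centre handle until the one vessel whose valve is open on top (no cap) stands at the vent pickup and the carousel has clicked into its detent there, and let go. Then take the vent key out of its stand, push it down into that valve with its cross lugs in the two slots until its collar is home on the rim, and twist it a quarter turn clockwise (seen from above) to its stop. The valve springs shut if the key is let go, so finish still gripping the key, holding it turned and seated; leave the other things on the bench as they are.

Things in the scene. Friction and masses are not known exactly. Their poses are not given: they have to be found in the camera images.
- vent_stand: round white stand, 232 mm across, fixed to the bench, carrying the turning carousel with 4 vessels, each 85 mm from its upright axis; origin under its centre. Its -x axis points to the station: a white upright vent pickup box with dark slots, 93 mm high, 72 mm wide, its near face 138 mm from the axis, a steel pointer below it.
- carousel (a joint): angle of the carousel: 0 when the open valve is at the station, growing counter-clockwise seen from above; starts at 0.4 to 1.25 rad; turns endlessly both ways. A spring roller at the rim drops into a notch every quarter turn (also at 0). Let go within 0.03 rad of it, the notch centres the carousel. Turning into or out of a notch takes up to 0.5 N m, between notches 0.05.
- hub_grip (a point): middle of the carousel's centre handle, 151 mm above the bench: a black bar 64 mm long (y axis), 16 mm thick (x axis, close fingers along x), 30 mm high, top at 166 mm, on a slim column. It turns with the carousel; its -x axis points at the open valve. The white caps of the other vessels are 125 mm high and begin 58 mm from the handle's middle.
- valve_mouth (a point): centre of the top rim (112 mm above the bench) of the one open valve, a steel ring 50 mm across, 6 mm thick, hollow below; the other 3 vessels wear white caps. The ring has a hole 20 mm wide and two slots 11 mm wide to both sides along this frame's x axis (the carousel's radius), ending 18.5 mm from the centre. z up; moves with the carousel.
- station_mark (a point): where valve_mouth is when its vessel stands at the station, 85 mm from the carousel's axis; fixed on the stand. Axes as the stand's: -x points from the axis to the pickup. With the carousel in its notch there, the valve's slots run along this x axis.
- key_grip (a point): middle of the vent key's flat black handle, 46 mm long (x axis), 16 mm thick (y axis, close fingers along y), 30 mm high (z up). Under it a neck, a round collar 46 mm across (underside 30 mm below this point, top 25 mm below), a shaft 16 mm thick, and a cross lug 32 mm long along x, 7 mm wide, 14 mm high, rounded below, 38 to 52 mm below this point.
- key_collar (a point): centre of the underside of the key's collar, 30 mm below key_grip; it meets valve_mouth when the key is home. In the valve the lug meets a sprung stem with the collar 10 mm above the rim; pushing on till the collar is home takes about 7 N. Then the lug is under the ring and turns clockwise only, to a stop at a quarter turn; the spring turns back with up to 0.2 N m.
- vent_key: the loose vent key, 0.11 to 0.18 kg, 67 mm high; origin on its axis at the very bottom of the lug, x along lug and handle, z up. A half turn makes no difference to it. It hangs upright in its stand, at any yaw.
- key_stand: grey round key stand, 68 mm wide at the foot, 48 mm high, fixed to the bench; origin under its centre. The key's collar rests on its top edge, the lug hangs 22 mm deep in its 36 mm hole; it lifts straight out. It may swap places with the petri dish. (Keep the arm clear of the tall oven to the right: it fills x above 0.45, y below -0.27.)
- petri_2: bystander: flat round petri dish with lid, 59 mm across, 15 mm high; origin under its centre
- culture_bottle_1: bystander: culture bottle, 37 mm across, 118 mm high, right of the carousel's back; origin under its centre

How it is judged:
On the way, in this order (a step that is already met when the one before it is completed fails the run):
1. the open valve stands at the station, the carousel at rest in its detent and let go (horizontal distance between valve_mouth and station_mark below 0.005 m and contact force between the fingers and vent_stand below 0.5 N), for 0.2 s.
2. the key is lifted clear of its stand (z of key_collar in the frame of key_stand above 0.075 m), for 0.1 s.
3. the key is pushed home in the open valve, its lugs in the slots (horizontal distance between valve_mouth and station_mark below 0.005 m and horizontal distance between key_collar and valve_mouth below 0.004 m and z of key_collar in the frame of valve_mouth below 0.0045 m and angle between key_grip's own z axis and vertical below 0.12 rad and angle between the x axis of key_grip and the x axis of valve_mouth, either way round below 0.4 rad), for 0.05 s.
4. the key is twisted a quarter turn to its stop (horizontal distance between valve_mouth and station_mark below 0.005 m and horizontal distance between key_collar and valve_mouth below 0.004 m and z of key_collar in the frame of valve_mouth below 0.0045 m and angle between key_grip's own z axis and vertical below 0.12 rad and angle between the x axis of key_grip and the x axis of valve_mouth, either way round above 1.3 rad), for 0.2 s.
At the end, for the whole second after the job is handed in: The open valve is within 5 mm of the station mark; the key stands upright (7 deg) in it within 4 mm of its axis, collar no more than 4.5 mm above the rim, turned 75 to 90 degrees from the slots, at rest and gripped by the fingers (over 3 N) (all of step 4 and contact force between the fingers and vent_key above 3 N and linear speed of vent_key below 0.02 m/s); the arm keeps its last pose, push and grip.
It fails at once if a bystander is moved more than 25 mm or knocked over (distance of any of petri_2, culture_bottle_1 from where it was at the start of the episode above 0.025 m or angle between any of petri_2, culture_bottle_1's own z axis and vertical above 0.5 rad).
It also fails if it takes over 64 s, if anything falls off the work surface, if the arm or the gripper's body presses on something with over 40 N, if the wrist force passes 120 N, or if a joint passes its speed limit or range.

## Working session

There is one attempt and no reset: what is moved stays moved. The work goes in short steps, Python scripts to look and compute and a tool call to move; the robot and the scene stay as the last step left them, time stands still between calls to the robot, and variables do not carry over. Pictures are saved under pics/ and viewed, and the job is handed in when it is done.

Besides the shell and the picture viewer there is one more tool, called by a JSON object that holds its "fn" and its "kwargs", one argument or row to a line. drive_tool: Moves the arm, as the interface text tells. Its arguments: {"type":"object","properties":{"moves":{"type":"array"},"newtons":{"type":"number"}},"required":["moves"]}

```bash
ls; mkdir -p pics; python3 - <<'E'
from rig import status, viewer, robot
import cv2,numpy as np
s=status.sense()
for k in s: print(k,np.round(s[k],4))
for n in ["scene","top","wrist"]:
    cv2.imwrite(f"pics/a_{n}.png",viewer.camera(n)); print(n,viewer.get_calibration(n))
E
```

```text
pics
time 0.0
joint_positions [ 1.0979  0.2212  1.5276  0.      1.3947 -0.1261]
qd [-0.0007 -0.      0.0004 -0.0003  0.0001 -0.0012]
tau [-1.10000e-03 -4.94603e+01 -3.87387e+01  6.99000e-02  5.68000e-02
 -2.00000e-04]
ee_pos [0.2121 0.5872 0.2214]
tool_rot [-5.4190e-01 -3.0939e+00  2.9000e-03]
ft_force [ 0.1985 -0.4513 -0.22  ]
ft_torque [-0.0149 -0.0167 -0.0079]
grip_width 1.0006
scene {'intrinsics': array([[434.94356342,   0.        , 248.51018048],
       [  0.        , 434.94356342, 194.32893722],
       [  0.        ,   0.        ,   1.        ]]), 'rvec': array([ 2.02693649, -0.77614926,  0.4186529 ]), 'tvec': array([-0.35115462,  0.33642088,  0.52160819])}
top {'intrinsics': array([[377.83782417,   0.        , 257.80130516],
       [  0.        , 377.83782417, 191.8405445 ],
       [  0.        ,   0.        ,   1.        ]]), 'rvec': array([ 2.16472583, -2.18414898,  0.16433298]), 'tvec': array([0.08663895, 0.57901632, 0.90062772])}
wrist {'intrinsics': array([[289.69441902,   0.        , 256.3568467 ],
       [  0.        , 289.69441902, 191.19269175],
       [  0.        ,   0.        ,   1.        ]]), 'mount': array([[-1.81998473e-04, -9.57324385e-01, -2.89015553e-01,
         8.02584286e-02],
       [ 9.99999965e-01, -1.19471561e-04, -2.33985428e-04,
         6.05003847e-04],
       [ 1.89470817e-04, -2.89015585e-01,  9.57324373e-01,
        -1.62070362e-01],
       [ 0.00000000e+00,  0.00000000e+00,  0.00000000e+00,
         1.00000000e+00]])}
```

View pics/a_top.png

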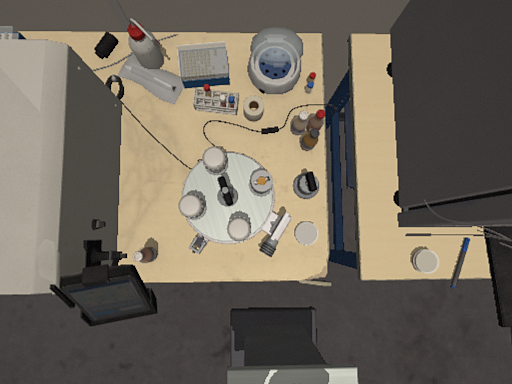

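View pics/a_scene.png

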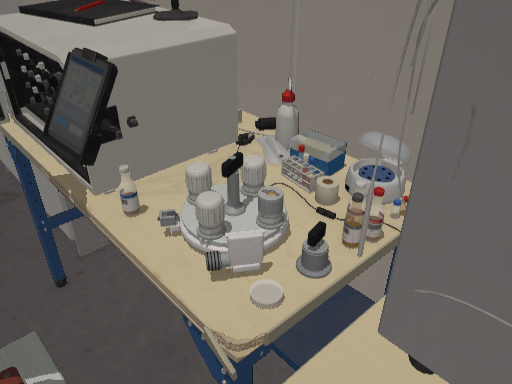

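View pics/a_wrist.png

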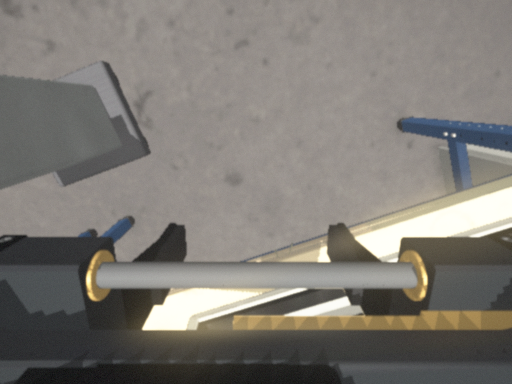

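```bash
cat > h.py <<'E'
import numpy as np,cv2
from scipy.spatial.transform import Rotation as R
from rig import status, viewer, robot
def cam(n,s=None):
    c=viewer.get_calibration(n);K=c["intrinsics"]
    if n=="wrist":
        s=s or status.sense();T=np.eye(4);T[:3,:3]=R.from_rotvec(s["tool_rot"]).as_matrix();T[:3,3]=s["ee_pos"]
        M=T@c["mount"];return K,M[:3,:3],M[:3,3]
    r=R.from_rotvec(c["rvec"]).as_matrix();return K,r.T,-r.T@c["tvec"]
def px2w(n,uv,z,s=None):
    K,Rm,o=cam(n,s) if not isinstance(n,tuple) else n
    d=Rm@np.linalg.inv(K)@np.array([uv[0],uv[1],1.]);return o+d*(z-o[2])/d[2]
def w2px(n,p,s=None):
    K,Rm,o=cam(n,s) if not isinstance(n,tuple) else n
    q=K@(Rm.T@(np.array(p)-o));return q[:2]/q[2]
def tool(s=None):
    s=s or status.sense();return np.array(s["ee_pos"]),R.from_rotvec(s["tool_rot"]).as_matrix()
def crop(img,x0,y0,x1,y1,k,fn):
    cv2.imwrite(fn,cv2.resize(img[y0:y1,x0:x1],None,fx=k,fy=k,interpolation=cv2.INTER_CUBIC))
E
python3 - <<'E'
from h import *
a=cv2.imread("pics/a_top.png");crop(a,170,130,330,250,5,"pics/b_top.png")
b=cv2.imread("pics/a_scene.png");crop(b,150,140,350,290,4,"pics/b_scene.png")
for n in("top","scene"):print(n,cam(n)[2])
for uv,z in[((228,197),.03),((226,190),.166),((261,181),.112),((306,183),.1),((306,233),.015),((275,230),.093)]:print(uv,px2w("top",uv,z))
E
```

```text
top [0.46869172 0.11137614 0.96011454]
scene [ 0.09215675 -0.42767111  0.56317691]
(228, 197) [0.567846   0.15515164 0.03      ]
(226, 190) [0.56825639 0.15294872 0.166     ]
(261, 181) [0.59507055 0.07647087 0.112     ]
(306, 183) [ 0.59154967 -0.02797486  0.1       ]
(306, 233) [ 0.47756682 -0.03845765  0.015     ]
(275, 230) [0.48440108 0.04496943 0.093     ]
```

View pics/b_top.png

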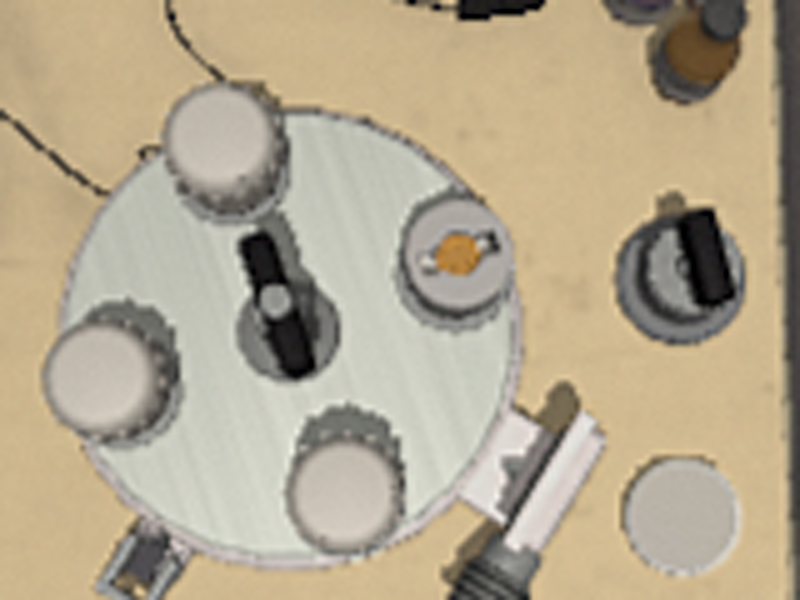

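View pics/b_scene.png

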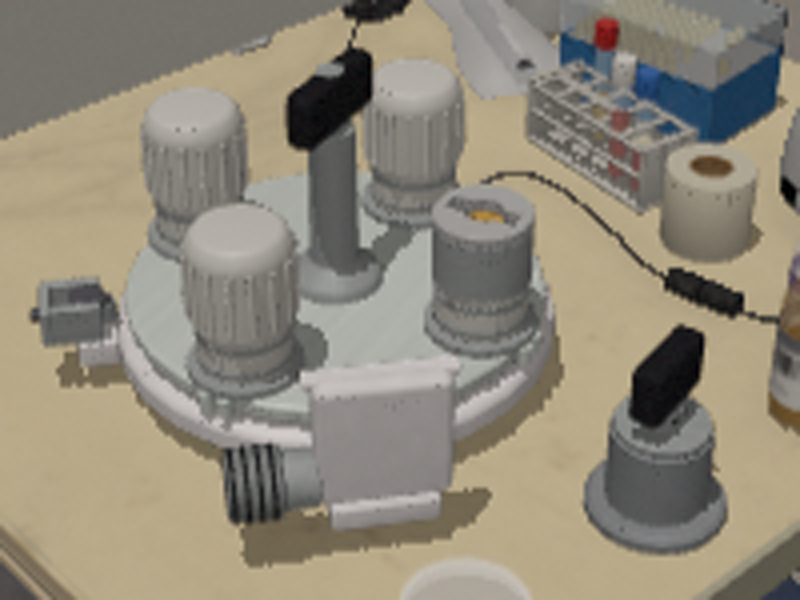

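```bash
python3 - <<'E'
from h import *
def t(X,Y,z): return px2w("top",((X+.5)/5-.5+170,(Y+.5)/5-.5+130),z)
hub=t(274,300,.168);v=t(458,255,.112);c=[t(224,137,.125),t(101,378,.125),t(345,494,.125)]
print("hub",hub,"valve",v);print("caps",c)
print("axis from opposite caps",(c[0]+c[2])/2,(c[1]+v)/2)
ax=((c[0]+c[2])/2)[:2]
for p in [v]+c: print(np.linalg.norm(p[:2]-ax),np.degrees(np.arctan2(*(p[:2]-ax)[::-1])))
print("disc",t(292,335,.03))
for q in[(578,412),(605,435),(508,530),(535,552)]:print("box",t(*q,.093))
h1,h2=t(258,235,.166),t(297,375,.166);d=h2-h1;print("bar",np.linalg.norm(d),np.degrees(np.arctan2(d[1],d[0])),(h1+h2)/2)
print("key",t(706,257,.093),"foot",t(681,279,.0),"petri",t(682,515,.015))
k1,k2=t(697,212,.093),t(716,302,.093);d=k2-k1;print("keybar",np.linalg.norm(d),np.degrees(np.arctan2(d[1],d[0])))
E
```

```text
hub [0.56887876 0.15620922 0.168     ] valve [0.59598564 0.07600558 0.112     ]
caps [array([0.64820603, 0.18101216, 0.125     ]), array([0.54016361, 0.2347861 , 0.125     ]), array([0.48813855, 0.12752338, 0.125     ])]
axis from opposite caps [0.56817229 0.15426777 0.125     ] [0.56807462 0.15539584 0.1185    ]
0.08305752409171856 -70.43546289776747
0.08438401454390687 18.47777102850572
0.08525074102607423 109.1804718858255
0.08438401454390687 -161.5222289714943
disc [0.56883978 0.15515025 0.03      ]
box [0.52540783 0.02076647 0.093     ]
box [0.5147092  0.00851543 0.093     ]
box [0.47176712 0.05386835 0.093     ]
box [0.46166616 0.04168119 0.093     ]
bar 0.06194364821571533 -164.63234167451935 [0.56711487 0.1548811  0.166     ]
key [ 0.597186   -0.04046956  0.093     ] foot [ 0.59959327 -0.04349599  0.        ] petri [ 0.47856004 -0.03848354  0.015     ]
keybar 0.04314836084018404 -169.68129112481324
```

```bash
python3 - <<'E'
from h import *
s=status.sense();p,Rm=tool(s);print(Rm.round(3))
for n in("top","scene"):
    print(n,[w2px(n,q).round() for q in (p,p-[0,0,-.1],[0,0,0],[.568,.155,.166],[.5245,.0821,.112],[.598,-.042,.093])])
a=cv2.imread("pics/a_top.png");crop(a,40,200,200,320,5,"pics/c_top.png")
def sc(X,Y,z): return px2w("scene",((X+.5)/4-.5+150,(Y+.5)/4-.5+140),z)
print("valve",sc(484,213,.112),"caps",sc(413,84,.12),sc(193,112,.12),sc(240,235,.12))
print("hub cap",sc(330,71,.168),"key top",sc(683,345,.093),"foot",sc(655,497,0.004))
E
```

```text
[[-0.94   0.34  -0.001]
 [ 0.34   0.94  -0.001]
 [ 0.    -0.002 -1.   ]]
top [array([-15., 382.]), array([-59., 407.]), array([294., 435.]), array([225., 190.]), array([259., 212.]), array([311., 181.])]
scene [array([-37., 115.]), array([-56.,  66.]), array([-44., 475.]), array([232., 158.]), array([240., 205.]), array([317., 227.])]
valve [0.59468531 0.07382719 0.112     ] caps [0.64756127 0.18303129 0.12      ] [0.54170485 0.23747649 0.12      ] [0.48827701 0.12748052 0.12      ]
hub cap [0.56652168 0.15381056 0.168     ] key top [ 0.6050024  -0.04428575  0.093     ] foot [ 0.59950763 -0.04143364  0.004     ]
```

View pics/c_top.png

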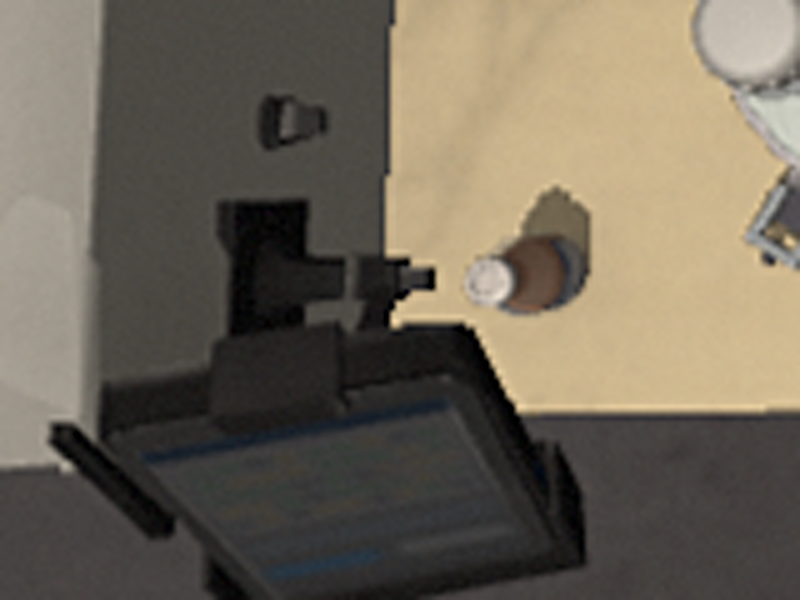

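```bash
python3 - <<'E'
from h import *
def tri(a,b):
    A=[];y=[]
    M=np.zeros((3,3));v=np.zeros(3);L=[]
    for n,uv in(("top",a),("scene",b)):
        K,Rm,o=cam(n);d=Rm@np.linalg.inv(K)@np.array([*uv,1.]);d/=np.linalg.norm(d);P=np.eye(3)-np.outer(d,d);M+=P;v+=P@o;L.append((o,d))
    x=np.linalg.solve(M,v);return x.round(3),[np.linalg.norm(np.cross(x-o,d)).round(3) for o,d in L]
b=cv2.imread("pics/a_scene.png");crop(b,0,30,160,150,5,"pics/d_scene.png")
print(tri((106,300),(78,105)),tri((137,248),(125,172)))
E
```

```text
(array([0.364, 0.357, 0.27 ]), [np.float64(0.003), np.float64(0.003)]) (array([0.442, 0.359, 0.096]), [np.float64(0.006), np.float64(0.006)])
```

View pics/d_scene.png

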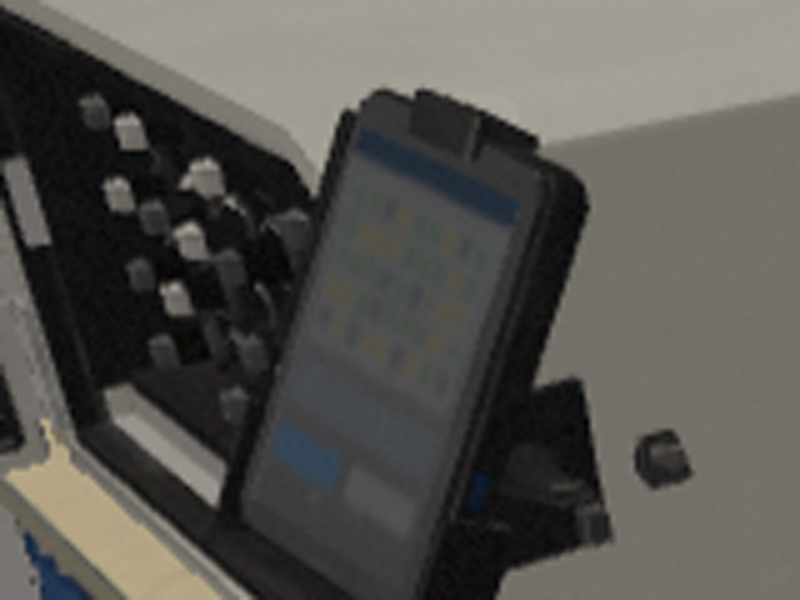

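```bash
python3 - <<'E'
from h import *
def tri(a,b):
    M=np.zeros((3,3));v=np.zeros(3);L=[]
    for n,uv in(("top",a),("scene",b)):
        K,Rm,o=cam(n);d=Rm@np.linalg.inv(K)@np.array([*uv,1.]);d/=np.linalg.norm(d);P=np.eye(3)-np.outer(d,d);M+=P;v+=P@o;L.append((o,d))
    x=np.linalg.solve(M,v);return x.round(3),[np.linalg.norm(np.cross(x-o,d)).round(3) for o,d in L]
print(tri((69,291),(72,58)),tri((130,280),(104,73)),tri((95,316),(55,116)), tri((120,312),(69,128)))
print(px2w("top",(60,295),.35),px2w("top",(118,200),0.0),px2w("top",(118,200),.2))
E
```

```text
(array([0.388, 0.39 , 0.345]), [np.float64(0.0), np.float64(0.0)]) (array([0.403, 0.298, 0.335]), [np.float64(0.0), np.float64(0.0)]) (array([0.33 , 0.384, 0.249]), [np.float64(0.0), np.float64(0.0)]) (array([0.336, 0.343, 0.237]), [np.float64(0.001), np.float64(0.001)])
[0.3828455  0.40034249 0.35      ] [0.56550484 0.43375618 0.        ] [0.54533784 0.36660168 0.2       ]
```

{"fn": "drive_tool", "kwargs": {
  "moves": [
    {"z": -0.04,"grip": 0.6},
    {"z": -0.08,"grip": 0.6},
    {"z": -0.12,"grip": 0.6},
    {"z": -0.16,"grip": 0.6},
    {"z": -0.2,"grip": 0.6}
  ],
  "newtons": 40
}}

```text
schema error: expected keys x, y, z, wx, wy, wz, grip
```

{"fn": "drive_tool", "kwargs": {
  "moves": [
    {"z": -0.04},
    {"z": -0.05},
    {"z": -0.05}
  ]
}}

```text
schema error: expected keys x, y, z, wx, wy, wz, grip
```

```bash
cat >> h.py <<'E'
def plan(x,y,z,yaw,s=None):
    """delta in tool frame to put TCP at x,y,z, tool y at yaw deg (tool z down)"""
    s=s or status.sense();p,Rm=tool(s)
    d=Rm.T@(np.array([x,y,z])-p)
    a=np.radians(yaw);ty=np.array([np.cos(a),np.sin(a),0]);tz=np.array([0,0,-1.]);tx=np.cross(ty,tz)
    w=R.from_matrix(Rm.T@np.array([tx,ty,tz]).T).as_rotvec()
    print("t",s["time"],"p",p.round(4),"yawy",np.degrees(np.arctan2(Rm[1,1],Rm[0,1])).round(2),"q",np.round(s["joint_positions"],3),"F",np.round(s["ft_force"],2),"T",np.round(s["ft_torque"],2),"g",s["grip_width"])
    print("shift",d.round(4),"turn",w.round(4)); return d,w
E
python3 -c "
from h import *
plan(.568,.155,.46,108.9)"
```

```text
t 0.15 p [0.2122 0.5873 0.2217] yawy 70.13 q [ 1.098  0.221  1.527 -0.     1.395 -0.126] F [-0.04  0.41 -0.26] T [-0.02 -0.03  0.01] g 1.000749713142448
shift [-0.4815 -0.286  -0.238 ] turn [-0.0015 -0.0007 -0.6767]
```

All keys are required.

{"fn": "drive_tool", "kwargs": {
  "moves": [
    {"x": 0,"y": 0,"z": -0.04,"wx": 0,"wy": 0,"wz": 0,"grip": 0.6},
    {"x": 0,"y": 0,"z": -0.08,"wx": 0,"wy": 0,"wz": 0,"grip": 0.6},
    {"x": 0,"y": 0,"z": -0.12,"wx": 0,"wy": 0,"wz": 0,"grip": 0.6},
    {"x": 0,"y": 0,"z": -0.16,"wx": 0,"wy": 0,"wz": 0,"grip": 0.6},
    {"x": 0,"y": 0,"z": -0.2,"wx": 0,"wy": 0,"wz": 0,"grip": 0.6}
  ],
  "newtons": 40
}}

```text
time: 0.57
ee_pos: [0.2122, 0.5873, 0.4241]
tool_rot: [-0.542, -3.094, 0.001]
ft_force: [1.4, 0.2, 0.7]
grip_width: 0.705
```

{"fn": "drive_tool", "kwargs": {
  "moves": [
    {"x": 0,"y": 0,"z": -0.04,"wx": 0,"wy": 0,"wz": 0,"grip": 0.6},
    {"x": 0,"y": 0,"z": -0.05,"wx": 0,"wy": 0,"wz": 0,"grip": 0.6},
    {"x": 0,"y": 0,"z": -0.05,"wx": 0,"wy": 0,"wz": 0,"grip": 0.6}
  ]
}}

```text
time: 0.82
ee_pos: [0.2128, 0.5886, 0.4777]
tool_rot: [0.541, 3.092, 0.013]
ft_force: [0.2, 0.4, -0.6]
grip_width: 0.611
```

```bash
python3 -c "
from h import *
plan(.568,.155,.46,108.9)"
```

```text
t 0.8167 p [0.2128 0.5886 0.4777] yawy 70.14 q [ 1.098  0.191  1.093  0.     1.85  -0.126] F [ 0.25  0.42 -0.6 ] T [ 0.02  0.05 -0.  ] g 0.6105467138662128
shift [-0.4814 -0.2873  0.0158] turn [ 0.0076  0.0038 -0.6766]
```

{"fn": "drive_tool", "kwargs": {
  "moves": [
    {"x": -0.034,"y": -0.02,"z": 0,"wx": 0,"wy": 0,"wz": 0,"grip": 0.6},
    {"x": -0.068,"y": -0.04,"z": 0,"wx": 0,"wy": 0,"wz": 0,"grip": 0.6},
    {"x": -0.102,"y": -0.06,"z": 0,"wx": 0,"wy": 0,"wz": 0,"grip": 0.6},
    {"x": -0.136,"y": -0.08,"z": 0,"wx": 0,"wy": 0,"wz": 0,"grip": 0.6},
    {"x": -0.17,"y": -0.1,"z": 0,"wx": 0,"wy": 0,"wz": 0,"grip": 0.6}
  ]
}}

```text
time: 1.23
ee_pos: [0.3387, 0.4342, 0.4696]
tool_rot: [-0.541, -3.092, 0.005]
ft_force: [0.7, 0.6, -0.5]
grip_width: 0.599
```

{"fn": "drive_tool", "kwargs": {
  "moves": [
    {"x": -0.034,"y": -0.02,"z": 0,"wx": 0,"wy": 0,"wz": 0,"grip": 0.6},
    {"x": -0.068,"y": -0.04,"z": 0,"wx": 0,"wy": 0,"wz": 0,"grip": 0.6},
    {"x": -0.102,"y": -0.06,"z": 0,"wx": 0,"wy": 0,"wz": 0,"grip": 0.6},
    {"x": -0.136,"y": -0.08,"z": 0,"wx": 0,"wy": 0,"wz": 0,"grip": 0.6},
    {"x": -0.17,"y": -0.1,"z": 0,"wx": 0,"wy": 0,"wz": 0,"grip": 0.6}
  ]
}}

```text
time: 1.65
ee_pos: [0.4647, 0.2823, 0.4698]
tool_rot: [-0.541, -3.091, 0.003]
ft_force: [0.6, 0.7, 0.5]
grip_width: 0.594
```

```bash
python3 -c "
from h import *
plan(.568,.155,.40,108.9)"
```

```text
t 1.65 p [0.4647 0.2823 0.4698] yawy 70.14 q [ 0.401 -0.009  1.32   0.     1.834 -0.823] F [0.57 0.72 0.52] T [ 0.07 -0.04 -0.03] g 0.5942230837274524
shift [-0.1406 -0.0844  0.0696] turn [-0.0015 -0.0035 -0.6766]
```

{"fn": "drive_tool", "kwargs": {
  "moves": [
    {"x": -0.03,"y": -0.018,"z": 0.01,"wx": 0,"wy": 0,"wz": -0.12,"grip": 0.6},
    {"x": -0.06,"y": -0.036,"z": 0.02,"wx": 0,"wy": 0,"wz": -0.24,"grip": 0.6},
    {"x": -0.09,"y": -0.054,"z": 0.04,"wx": 0,"wy": 0,"wz": -0.36,"grip": 0.6},
    {"x": -0.12,"y": -0.072,"z": 0.055,"wx": 0,"wy": 0,"wz": -0.48,"grip": 0.6},
    {"x": -0.14,"y": -0.084,"z": 0.07,"wx": 0,"wy": 0,"wz": -0.6,"grip": 0.6}
  ]
}}

```text
time: 2.07
ee_pos: [0.568, 0.1546, 0.3982]
tool_rot: [0.402, -3.111, 0.001]
ft_force: [0.3, 0.3, 0.1]
grip_width: 0.602
```

{"fn": "drive_tool", "kwargs": {
  "moves": [
    {"x": 0,"y": 0,"z": 0.04,"wx": 0,"wy": 0,"wz": -0.077,"grip": 0.6},
    {"x": 0,"y": 0,"z": 0.08,"wx": 0,"wy": 0,"wz": -0.077,"grip": 0.6},
    {"x": 0,"y": 0,"z": 0.08,"wx": 0,"wy": 0,"wz": -0.077,"grip": 0.6},
    {"x": 0,"y": 0,"z": 0.08,"wx": 0,"wy": 0,"wz": -0.077,"grip": 0.6}
  ]
}}

```text
time: 2.4
ee_pos: [0.5648, 0.1571, 0.3178]
tool_rot: [0.514, -3.09, -0.0]
ft_force: [0.1, 0.1, 0.9]
grip_width: 0.598
```

```bash
python3 -c "
from h import *
plan(.568,.155,.132,108.9)
s=status.sense();a=viewer.camera('wrist');cv2.imwrite('pics/e_w.png',a)
print([w2px('wrist',q,s).round(1) for q in([.568,.155,.166],[.5958,.075,.112])])
"
```

```text
t 2.4 p [0.5648 0.1571 0.3178] yawy 108.88 q [ 0.137  0.091  1.495  0.     1.566 -1.764] F [0.08 0.1  0.9 ] T [0.12 0.04 0.05] g 0.5980314583605749
shift [-0.0041 -0.0033  0.1858] turn [ 0.0019 -0.0095 -0.0004]
[array([252.7, 181.6]), array([187.9, 171.7])]
```

View pics/e_w.png

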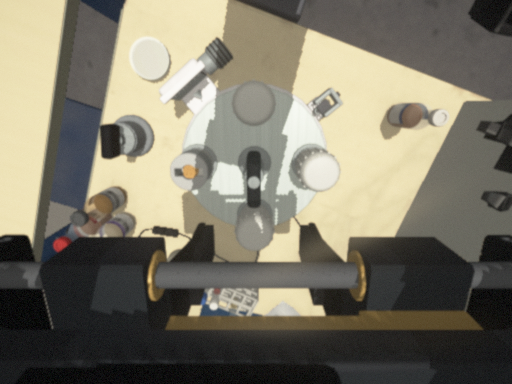

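```bash
python3 -c "
from h import *
a=cv2.imread('pics/e_w.png');crop(a,90,30,290,180,4,'pics/f_w.png')"
```

```text
(no output)
```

View pics/f_w.png

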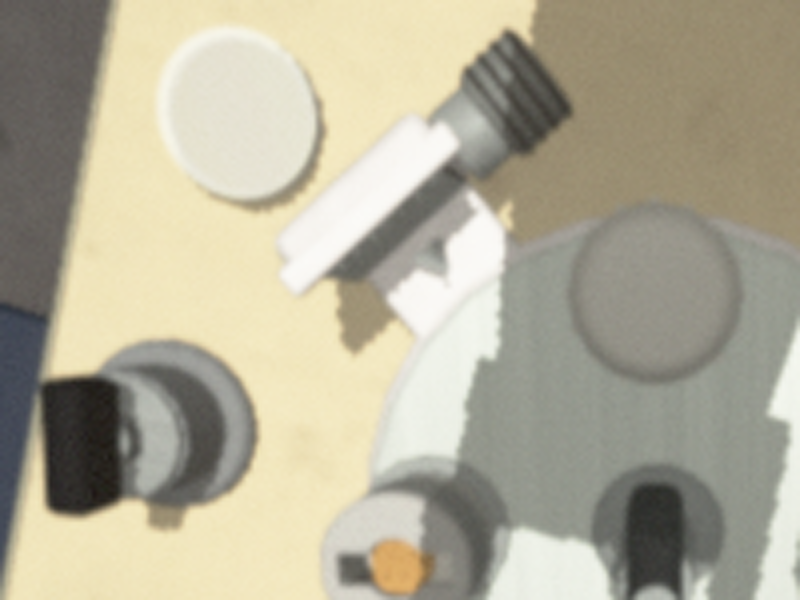

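```bash
python3 -c "
from h import *
s=status.sense()
def t(X,Y,z): return px2w('wrist',((X+.5)/4-.5+90,(Y+.5)/4-.5+30),z,s)
a,b=t(458,152,.093),t(297,293,.093);d=b-a;print(a,b,np.linalg.norm(d),np.degrees(np.arctan2(d[1],d[0]))-90, (a+b)/2)
ax=np.array([.568,.155]);m=((a+b)/2)[:2]-ax;print(np.linalg.norm(m),np.degrees(np.arctan2(m[1],m[0])))
print(t(85,447,.093),t(177,425,0),t(398,567,.112))
k1,k2=t(75,380,.093),t(87,514,.093);d=k2-k1;print(np.linalg.norm(d),np.degrees(np.arctan2(d[1],d[0])))
"
```

```text
[0.47068713 0.05676287 0.093     ] [0.52810518 0.01917031 0.093     ] 0.06862967314501854 -123.21344035043896 [0.49939616 0.03796659 0.093     ]
0.1356587856901095 -120.37841686478046
[ 0.599268  -0.0363129  0.093    ] [ 0.6036768  -0.04225443  0.        ] [0.5996015  0.07649792 0.112     ]
0.0446526820541013 15.762520891850963
```

{"fn": "drive_tool", "kwargs": {
  "moves": [
    {"x": -0.004,"y": -0.003,"z": 0.04,"wx": 0,"wy": -0.009,"wz": 0,"grip": 0.6},
    {"x": -0.004,"y": -0.003,"z": 0.08,"wx": 0,"wy": -0.009,"wz": 0,"grip": 0.6},
    {"x": -0.004,"y": -0.003,"z": 0.12,"wx": 0,"wy": -0.009,"wz": 0,"grip": 0.6},
    {"x": -0.004,"y": -0.003,"z": 0.15,"wx": 0,"wy": -0.009,"wz": 0,"grip": 0.6},
    {"x": -0.004,"y": -0.003,"z": 0.15,"wx": 0,"wy": -0.009,"wz": 0,"grip": 0.6}
  ]
}}

```text
time: 2.87
ee_pos: [0.5697, 0.1562, 0.1686]
tool_rot: [-0.517, 3.097, 0.003]
ft_force: [-1.0, -0.2, -0.4]
grip_width: 0.599
```

```bash
python3 -c "
from h import *
plan(.568,.155,.132,108.9)
s=status.sense();a=viewer.camera('wrist');cv2.imwrite('pics/g_w.png',a)
print([w2px('wrist',q,s).round(1) for q in([.568,.155,.166],[.5958,.075,.112])])
crop(a,156,110,356,260,4,'pics/g_wc.png')
"
```

```text
t 2.8667 p [0.5697 0.1562 0.1686] yawy 108.95 q [ 0.133  0.181  1.676  0.002  1.283 -1.769] F [-1.03 -0.16 -0.44] T [ 0.01  0.05 -0.03] g 0.5991673413969748
shift [ 0.0021 -0.0006  0.0366] turn [0.0013 0.0024 0.0009]
[array([254.1, 234.3]), array([148.6, 205.5])]
```

View pics/g_wc.png

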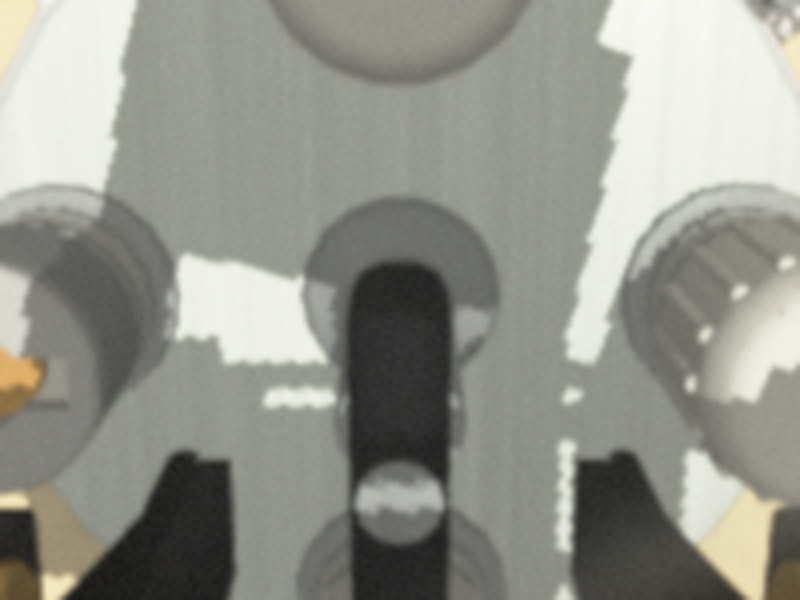

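{"fn": "drive_tool", "kwargs": {
  "moves": [
    {"x": 0.002,"y": 0,"z": 0.036,"wx": 0,"wy": 0,"wz": 0,"grip": 0.6},
    {"x": 0.002,"y": 0,"z": 0.036,"wx": 0,"wy": 0,"wz": 0,"grip": 0.4},
    {"x": 0.002,"y": 0,"z": 0.036,"wx": 0,"wy": 0,"wz": 0,"grip": 0.2},
    {"x": 0.002,"y": 0,"z": 0.036,"wx": 0,"wy": 0,"wz": 0,"grip": 0.0},
    {"x": 0.002,"y": 0,"z": 0.036,"wx": 0,"wy": 0,"wz": 0,"grip": 0.0}
  ],
  "newtons": 50
}}

```text
time: 3.33
ee_pos: [0.573, 0.1559, 0.1406]
tool_rot: [-0.514, 3.084, 0.002]
ft_force: [0.6, 0.1, -0.0]
grip_width: 0.381
```

{"fn": "drive_tool", "kwargs": {
  "moves": [
    {"x": 0,"y": 0,"z": 0,"wx": 0,"wy": 0,"wz": 0,"grip": 0.0},
    {"x": 0,"y": 0,"z": 0,"wx": 0,"wy": 0,"wz": 0,"grip": 0.0},
    {"x": 0,"y": 0,"z": 0,"wx": 0,"wy": 0,"wz": 0,"grip": 0.0}
  ]
}}

```text
time: 3.58
ee_pos: [0.5711, 0.1561, 0.138]
tool_rot: [-0.514, 3.088, 0.004]
ft_force: [-1.3, 2.0, 5.3]
grip_width: 0.182
```

```bash
python3 -c "
from h import *
plan(.568,.155,.132,58.9)
"
```

```text
t 3.5833 p [0.5711 0.1561 0.138 ] yawy 108.91 q [ 0.132  0.207  1.706  0.003  1.218 -1.77 ] F [-1.29  1.97  5.27] T [0.35 0.19 0.07] g 0.18170204997885087
shift [0.0034 0.     0.0059] turn [0.0054 0.0101 0.8729]
```

{"fn": "drive_tool", "kwargs": {
  "moves": [
    {"x": 0,"y": 0,"z": 0,"wx": 0,"wy": 0,"wz": 0.1,"grip": 0.0},
    {"x": 0,"y": 0,"z": 0,"wx": 0,"wy": 0,"wz": 0.2,"grip": 0.0},
    {"x": 0,"y": 0,"z": 0,"wx": 0,"wy": 0,"wz": 0.3,"grip": 0.0},
    {"x": 0,"y": 0,"z": 0,"wx": 0,"wy": 0,"wz": 0.4,"grip": 0.0},
    {"x": 0,"y": 0,"z": 0,"wx": 0,"wy": 0,"wz": 0.5,"grip": 0.0}
  ]
}}

```text
time: 4.0
ee_pos: [0.5713, 0.1547, 0.138]
tool_rot: [0.273, 3.12, 0.004]
ft_force: [-2.3, -3.9, 5.9]
grip_width: 0.181
```

{"fn": "drive_tool", "kwargs": {
  "moves": [
    {"x": 0,"y": 0,"z": 0,"wx": 0,"wy": 0,"wz": 0.1,"grip": 0.0},
    {"x": 0,"y": 0,"z": 0,"wx": 0,"wy": 0,"wz": 0.2,"grip": 0.0},
    {"x": 0,"y": 0,"z": 0,"wx": 0,"wy": 0,"wz": 0.2,"grip": 0.0}
  ]
}}

```text
time: 4.25
ee_pos: [0.5711, 0.1541, 0.138]
tool_rot: [0.584, 3.077, 0.004]
ft_force: [-2.1, -4.2, 6.4]
grip_width: 0.179
```

```bash
python3 -c "
from h import *
plan(.568,.155,.132,58.9)
s=status.sense();a=viewer.camera('wrist');cv2.imwrite('pics/h_w.png',a);cv2.imwrite('pics/h_t.png',viewer.camera('top'))
"
```

```text
t 4.25 p [0.5711 0.1541 0.138 ] yawy 68.5 q [ 1.310e-01  2.070e-01  1.706e+00 -1.000e-03  1.219e+00 -1.065e+00] F [-2.13 -4.23  6.43] T [-1.01  0.37  0.24] g 0.17904346736935195
shift [ 0.0033 -0.0003  0.0059] turn [0.0049 0.0085 0.1675]
```

View pics/h_w.png

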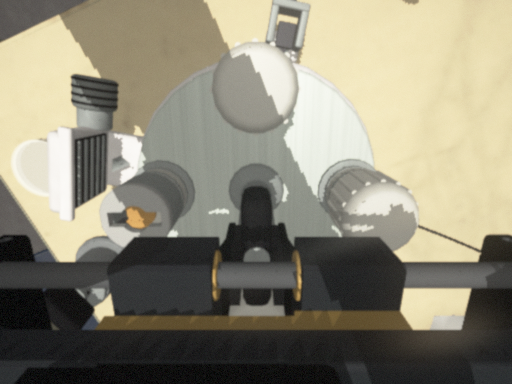

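{"fn": "drive_tool", "kwargs": {
  "moves": [
    {"x": 0,"y": 0,"z": 0,"wx": 0,"wy": 0,"wz": 0.05,"grip": 0.0},
    {"x": 0,"y": 0,"z": 0,"wx": 0,"wy": 0,"wz": 0.1,"grip": 0.0},
    {"x": 0,"y": 0,"z": 0,"wx": 0,"wy": 0,"wz": 0.14,"grip": 0.0}
  ]
}}

```text
time: 4.6
ee_pos: [0.571, 0.1538, 0.1379]
tool_rot: [0.792, 3.031, 0.003]
ft_force: [-2.6, -5.5, 7.2]
grip_width: 0.18
```

```bash
python3 -c "
from h import *
plan(.568,.155,.132,58.9)
s=status.sense();a=viewer.camera('wrist');cv2.imwrite('pics/i_w.png',a);crop(a,60,80,260,230,4,'pics/i_wc.png')
"
```

```text
t 4.6 p [0.571  0.1538 0.1379] yawy 60.72 q [ 0.131  0.207  1.706 -0.002  1.219 -0.929] F [-2.65 -5.46  7.2 ] T [-1.19  0.44  0.99] g 0.18006029317275504
shift [ 0.0032 -0.0005  0.0059] turn [0.0046 0.0083 0.0318]
```

View pics/i_wc.png

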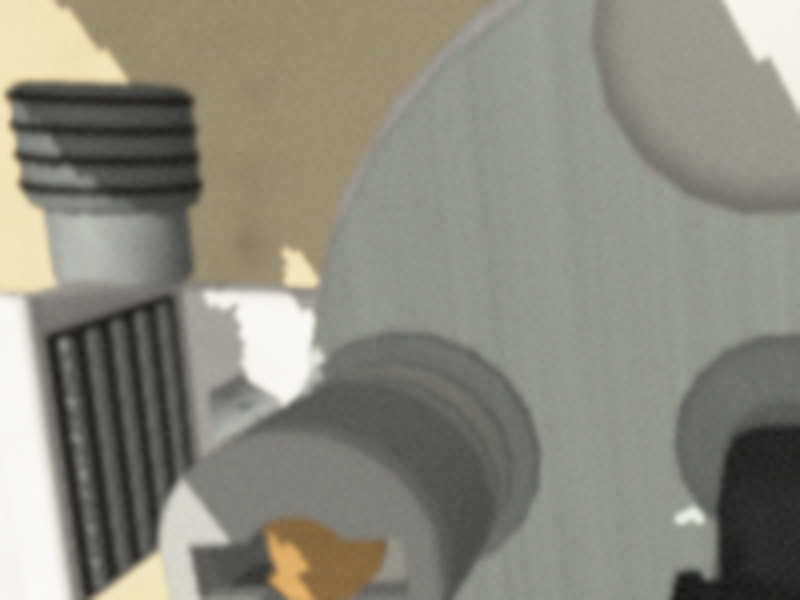

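{"fn": "drive_tool", "kwargs": {
  "moves": [
    {"x": 0,"y": 0,"z": 0,"wx": 0,"wy": 0,"wz": 0.02,"grip": 0.0},
    {"x": 0,"y": 0,"z": 0,"wx": 0,"wy": 0,"wz": 0.03,"grip": 0.0},
    {"x": 0,"y": 0,"z": 0,"wx": 0,"wy": 0,"wz": 0.03,"grip": 0.0}
  ]
}}

```text
time: 4.9
ee_pos: [0.5709, 0.1537, 0.138]
tool_rot: [0.837, 3.019, 0.004]
ft_force: [-3.9, -6.0, 7.9]
grip_width: 0.177
```

```bash
python3 -c "
from h import *
plan(.568,.155,.132,58.9)
"
```

```text
t 4.9 p [0.5709 0.1537 0.138 ] yawy 59.0 q [ 1.300e-01  2.070e-01  1.706e+00 -1.000e-03  1.219e+00 -8.990e-01] F [-3.89 -5.97  7.89] T [-1.33  0.5  -0.29] g 0.17661522434120278
shift [ 0.0032 -0.0004  0.0059] turn [0.0046 0.0079 0.0018]
```

{"fn": "drive_tool", "kwargs": {
  "moves": [
    {"x": 0,"y": 0,"z": 0,"wx": 0,"wy": 0,"wz": 0.02,"grip": 0.0},
    {"x": 0,"y": 0,"z": 0,"wx": 0,"wy": 0,"wz": 0.02,"grip": 0.0}
  ]
}}

```text
time: 5.07
ee_pos: [0.5709, 0.1536, 0.138]
tool_rot: [0.867, 3.01, 0.003]
ft_force: [-3.3, -6.7, 7.4]
grip_width: 0.178
```

```bash
python3 -c "
from h import *
plan(.568,.155,.132,58.9)
"
```

```text
t 5.0667 p [0.5709 0.1536 0.138 ] yawy 57.87 q [ 0.13   0.207  1.706 -0.002  1.219 -0.879] F [-3.26 -6.69  7.37] T [-1.35  0.49  0.01] g 0.1784472845158653
shift [ 0.0032 -0.0004  0.0059] turn [ 0.0045  0.008  -0.018 ]
```

{"fn": "drive_tool", "kwargs": {
  "moves": [
    {"x": 0,"y": 0,"z": 0,"wx": 0,"wy": 0,"wz": 0,"grip": 0.3},
    {"x": 0,"y": 0,"z": 0,"wx": 0,"wy": 0,"wz": 0,"grip": 0.5},
    {"x": 0,"y": 0,"z": 0,"wx": 0,"wy": 0,"wz": 0,"grip": 0.6},
    {"x": 0,"y": 0,"z": 0,"wx": 0,"wy": 0,"wz": 0,"grip": 0.6},
    {"x": 0,"y": 0,"z": 0,"wx": 0,"wy": 0,"wz": 0,"grip": 0.6}
  ]
}}

```text
time: 5.48
ee_pos: [0.5704, 0.1556, 0.1363]
tool_rot: [0.866, 3.013, 0.008]
ft_force: [-0.6, 0.5, -0.9]
grip_width: 0.47
```

{"fn": "drive_tool", "kwargs": {
  "moves": [
    {"x": 0,"y": 0,"z": -0.04,"wx": 0,"wy": 0,"wz": 0,"grip": 0.6},
    {"x": 0,"y": 0,"z": -0.08,"wx": 0,"wy": 0,"wz": 0,"grip": 0.6},
    {"x": 0,"y": 0,"z": -0.12,"wx": 0,"wy": 0,"wz": 0,"grip": 0.6},
    {"x": 0,"y": 0,"z": -0.15,"wx": 0,"wy": 0,"wz": 0,"grip": 0.6},
    {"x": 0,"y": 0,"z": -0.15,"wx": 0,"wy": 0,"wz": 0,"grip": 0.6}
  ]
}}

```text
time: 5.9
ee_pos: [0.5726, 0.1557, 0.2954]
tool_rot: [0.862, 3.001, 0.017]
ft_force: [1.6, 0.2, 1.1]
grip_width: 0.598
```

```bash
python3 -c "
from h import *
plan(.568,.155,.132,58.9)
s=status.sense();a=viewer.camera('wrist');cv2.imwrite('pics/j_w.png',a);crop(a,90,60,290,210,4,'pics/j_wc.png')
s=status.sense();print(s['ee_pos'],s['tool_rot'])
"
```

```text
t 5.9 p [0.5726 0.1557 0.2954] yawy 57.95 q [ 0.132  0.089  1.538  0.002  1.493 -0.88 ] F [1.65 0.22 1.12] T [-0.04 -0.04 -0.04] g 0.597821660159164
shift [ 0.0061 -0.0056  0.1633] turn [ 0.0154  0.0159 -0.0167]
[0.57151219 0.15556022 0.29168262] [0.86310469 3.00456129 0.01380436]
```

View pics/j_wc.png

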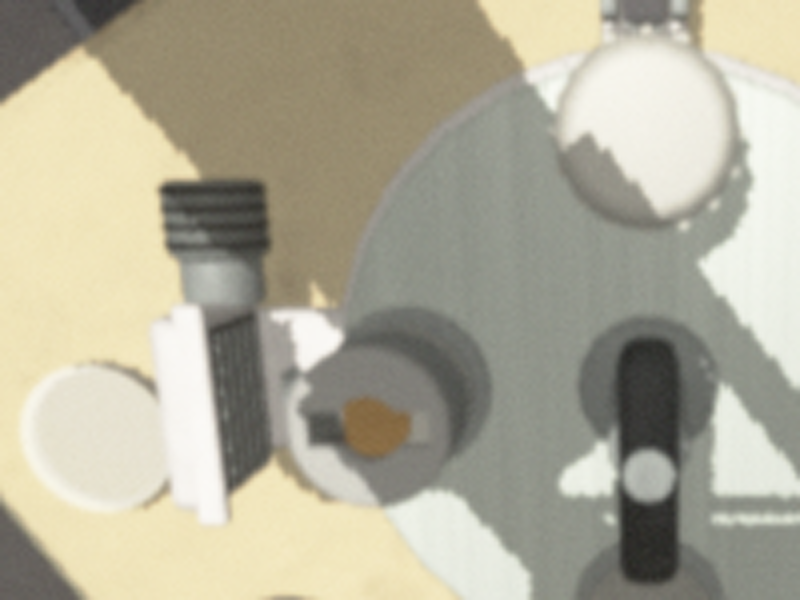

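View pics/j_w.png

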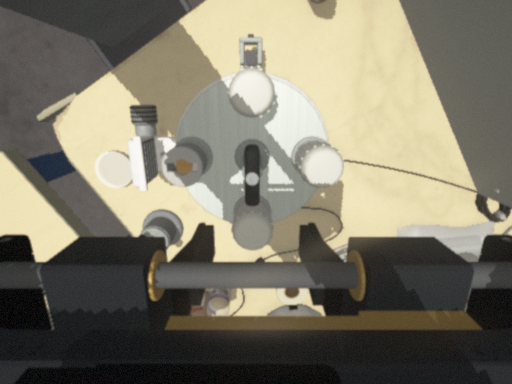

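```bash
python3 -c "
from h import *
plan(.568,.155,.132,58.9)
a=viewer.camera('top');crop(a,170,130,330,250,5,'pics/k_t.png')
b=viewer.camera('scene');crop(b,150,140,350,290,4,'pics/k_s.png')
s=status.sense();a=viewer.camera('wrist');cv2.imwrite('pics/k_w.png',a);crop(a,90,60,290,210,4,'pics/k_wc.png')
plan(.568,.155,.132,58.9)
"
```

```text
t 5.95 p [0.5715 0.1556 0.2917] yawy 57.95 q [ 0.132  0.091  1.542  0.002  1.49  -0.88 ] F [-0.34 -0.83 -1.03] T [-0.07 -0.05  0.02] g 0.5979653655175239
shift [ 0.0047 -0.0044  0.1596] turn [ 0.0127  0.0126 -0.0167]
t 6.1 p [0.5685 0.155  0.285 ] yawy 57.93 q [ 0.131  0.096  1.55   0.002  1.49  -0.88 ] F [ 0.62 -0.35  0.03] T [-0.01  0.02  0.  ] g 0.6003692279670323
shift [ 0.001  -0.0011  0.1529] turn [ 0.0055  0.0038 -0.0169]
```

View pics/k_t.png

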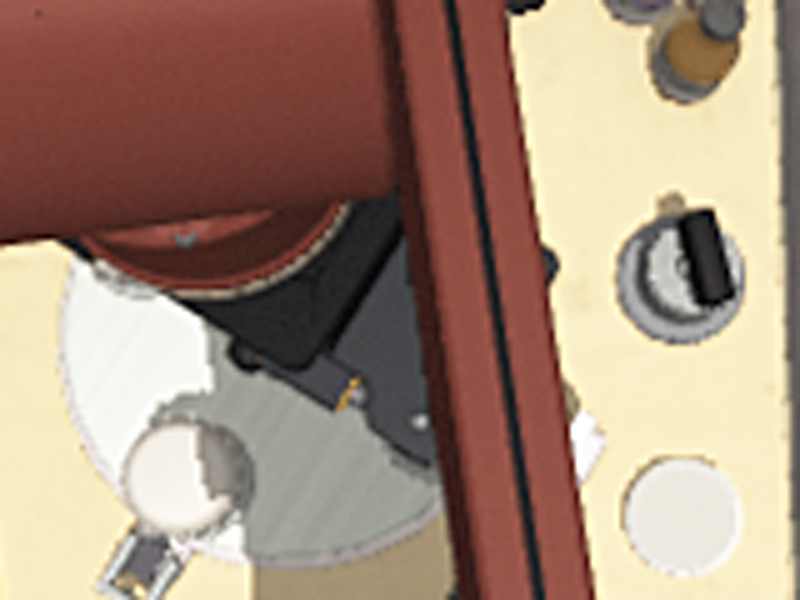

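View pics/k_s.png

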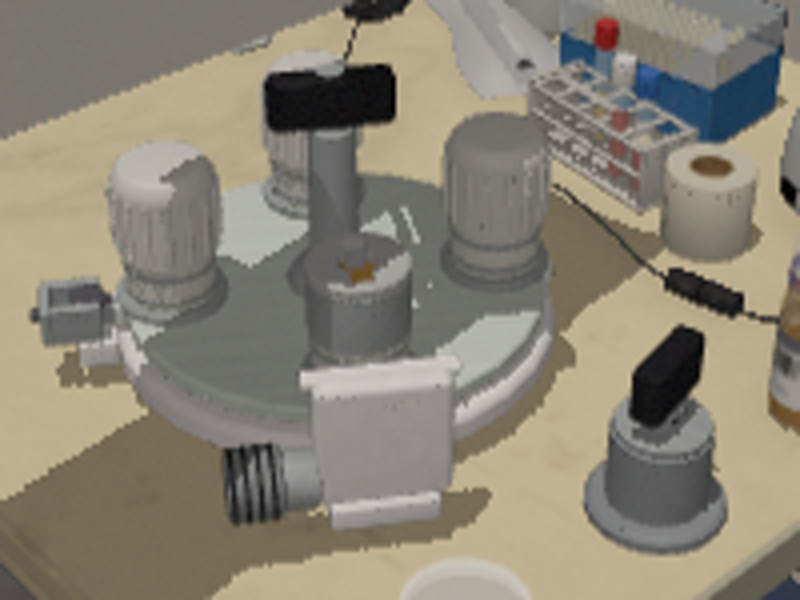

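View pics/k_wc.png

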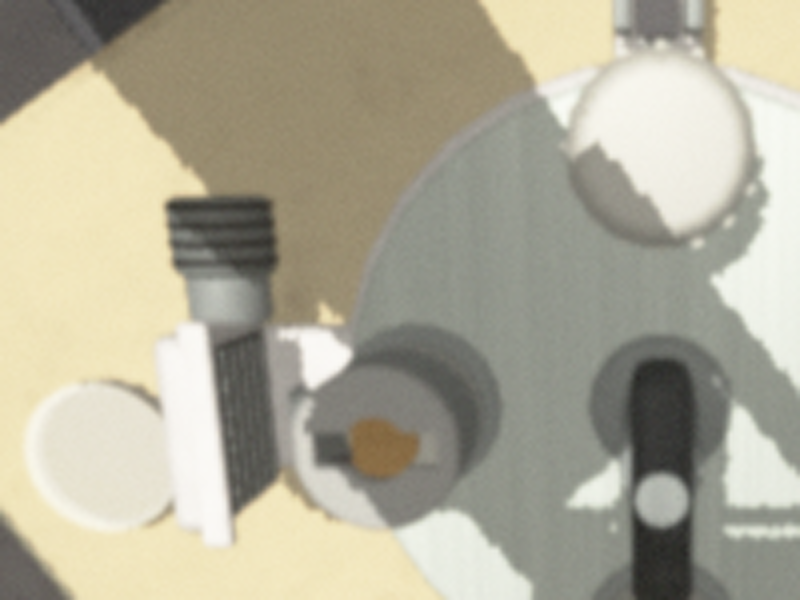

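```bash
python3 -c "
from h import *
s=status.sense()
def t(X,Y,z): return px2w('wrist',((X+.5)/4-.5+90,(Y+.5)/4-.5+60),z,s)
for A,B in (((206,324),(234,544)),((158,340),(180,525))):
  a,b=t(*A,.093),t(*B,.093);d=b-a;print(a,b,np.linalg.norm(d),np.degrees(np.arctan2(d[1],d[0]))-90)
v=t(376,447,.112);h=t(661,500,.168);print('valve',v,'hub',h,np.linalg.norm((v-h)[:2]),np.degrees(np.arctan2(*(v-h)[:2][::-1])))
a,b=t(320,449,.112),t(437,447,.112);d=b-a;print('slots',np.linalg.norm(d),np.degrees(np.arctan2(d[1],d[0])))
def sc(X,Y,z): return px2w('scene',((X+.5)/4-.5+150,(Y+.5)/4-.5+140),z)
print('scene valve',sc(358,264,.112),'hub',sc(330,69,.168))
print('key',sc(668,380,.078),sc(683,346,.093),px2w('top',(170+706/5,130+257/5),.093))
"
```

```text
[0.46392992 0.05772176 0.093     ] [0.52360167 0.02129374 0.093     ] 0.0699122228867117 -121.40296044193786
[0.45998772 0.04237022 0.093     ] [0.50944867 0.01073294 0.093     ] 0.0587137412827175 -122.60467196888456
valve [0.52084169 0.08498755 0.112     ] hub [0.5660836  0.15599548 0.168     ] 0.08419593868447488 -122.50279364699534
slots 0.034584802401558166 58.85716652180244
scene valve [0.52093561 0.08140976 0.112     ] hub [0.56785714 0.15540482 0.168     ]
key [ 0.5961369  -0.04467538  0.078     ] [ 0.60442747 -0.04477358  0.093     ] [ 0.5962382  -0.04138034  0.093     ]
```

```bash
python3 -c "
from h import *
plan(.598,-.042,.25,102)
"
```

```text
t 6.1 p [0.5685 0.155  0.285 ] yawy 57.93 q [ 0.131  0.096  1.55   0.002  1.49  -0.88 ] F [ 0.62 -0.35  0.03] T [-0.01  0.02  0.  ] g 0.6003692279670323
shift [-0.1295 -0.1515  0.0346] turn [ 0.0038  0.0057 -0.7691]
```

{"fn": "drive_tool", "kwargs": {
  "moves": [
    {"x": -0.026,"y": -0.03,"z": 0,"wx": 0,"wy": 0,"wz": -0.12,"grip": 0.7},
    {"x": -0.052,"y": -0.06,"z": 0,"wx": 0,"wy": 0,"wz": -0.24,"grip": 0.7},
    {"x": -0.078,"y": -0.09,"z": 0,"wx": 0,"wy": 0,"wz": -0.36,"grip": 0.7},
    {"x": -0.104,"y": -0.12,"z": 0,"wx": 0,"wy": 0,"wz": -0.48,"grip": 0.7},
    {"x": -0.13,"y": -0.151,"z": 0.01,"wx": 0,"wy": 0,"wz": -0.6,"grip": 0.7}
  ]
}}

```text
time: 6.52
ee_pos: [0.5986, -0.0389, 0.2766]
tool_rot: [-0.055, 3.133, 0.005]
ft_force: [1.7, 0.8, 0.7]
grip_width: 0.696
```

{"fn": "drive_tool", "kwargs": {
  "moves": [
    {"x": 0,"y": 0,"z": 0.01,"wx": 0,"wy": 0,"wz": -0.12,"grip": 0.7},
    {"x": 0,"y": 0,"z": 0.02,"wx": 0,"wy": 0,"wz": -0.169,"grip": 0.7},
    {"x": 0,"y": 0,"z": 0.02,"wx": 0,"wy": 0,"wz": -0.169,"grip": 0.7},
    {"x": 0,"y": 0,"z": 0.02,"wx": 0,"wy": 0,"wz": -0.169,"grip": 0.7}
  ]
}}

```text
time: 6.85
ee_pos: [0.5975, -0.0371, 0.2546]
tool_rot: [-0.306, 3.123, 0.006]
ft_force: [-0.0, 0.1, -0.1]
grip_width: 0.704
```

```bash
python3 -c "
from h import *
plan(.598,-.042,.25,102)
s=status.sense();a=viewer.camera('wrist');cv2.imwrite('pics/l_w.png',a)
print([w2px('wrist',q,s).round(1) for q in([.598,-.042,.093],[.598,-.042,.0])])
s=status.sense();plan(.598,-.042,.25,102)
"
```

```text
t 6.85 p [ 0.5975 -0.0371  0.2546] yawy 101.21 q [-0.196  0.136  1.563  0.005  1.44  -1.963] F [-0.04  0.08 -0.1 ] T [ 0.04 -0.01  0.01] g 0.7038076596256079
shift [ 0.0005 -0.0049  0.0046] turn [ 0.0032  0.0044 -0.0139]
[array([250.9, 175.3]), array([251.8, 159.9])]
t 6.9 p [ 0.5982 -0.0369  0.2559] yawy 101.24 q [-0.196  0.135  1.561  0.005  1.441 -1.963] F [0.35 0.27 0.15] T [ 0.   -0.02  0.06] g 0.7006269471393822
shift [ 0.0012 -0.005   0.0059] turn [ 0.0023  0.0064 -0.0133]
```

View pics/l_w.png

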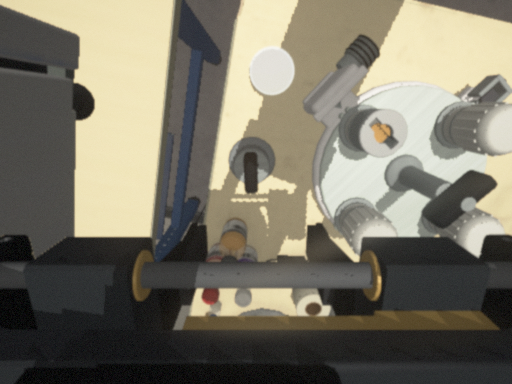

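{"fn": "drive_tool", "kwargs": {
  "moves": [
    {"x": 0,"y": 0,"z": 0,"wx": 0,"wy": 0,"wz": 0.12,"grip": 0.7},
    {"x": 0,"y": 0,"z": 0,"wx": 0,"wy": 0,"wz": 0.24,"grip": 0.7},
    {"x": 0,"y": 0,"z": 0,"wx": 0,"wy": 0,"wz": 0.36,"grip": 0.7},
    {"x": 0,"y": 0,"z": 0,"wx": 0,"wy": 0,"wz": 0.48,"grip": 0.7},
    {"x": 0,"y": 0,"z": 0,"wx": 0,"wy": 0,"wz": 0.6,"grip": 0.7}
  ]
}}

```text
time: 7.32
ee_pos: [0.5991, -0.0364, 0.2579]
tool_rot: [0.635, 3.068, 0.007]
ft_force: [-0.3, 0.2, -0.1]
grip_width: 0.702
```

{"fn": "drive_tool", "kwargs": {
  "moves": [
    {"x": 0,"y": 0,"z": 0,"wx": 0,"wy": 0,"wz": 0.12,"grip": 0.7},
    {"x": 0,"y": 0,"z": 0,"wx": 0,"wy": 0,"wz": 0.24,"grip": 0.7},
    {"x": 0,"y": 0,"z": 0,"wx": 0,"wy": 0,"wz": 0.36,"grip": 0.7},
    {"x": 0,"y": 0,"z": 0,"wx": 0,"wy": 0,"wz": 0.48,"grip": 0.7},
    {"x": 0,"y": 0,"z": 0,"wx": 0,"wy": 0,"wz": 0.6,"grip": 0.7}
  ]
}}

```text
time: 7.73
ee_pos: [0.5991, -0.0364, 0.2579]
tool_rot: [1.514, 2.745, 0.011]
ft_force: [-1.0, 0.0, 0.3]
grip_width: 0.699
```

{"fn": "drive_tool", "kwargs": {
  "moves": [
    {"x": 0,"y": 0,"z": 0,"wx": 0,"wy": 0,"wz": 0.12,"grip": 0.7},
    {"x": 0,"y": 0,"z": 0,"wx": 0,"wy": 0,"wz": 0.24,"grip": 0.7},
    {"x": 0,"y": 0,"z": 0,"wx": 0,"wy": 0,"wz": 0.36,"grip": 0.7},
    {"x": 0,"y": 0,"z": 0,"wx": 0,"wy": 0,"wz": 0.48,"grip": 0.7},
    {"x": 0,"y": 0,"z": 0,"wx": 0,"wy": 0,"wz": 0.6,"grip": 0.7}
  ]
}}

```text
time: 8.15
ee_pos: [0.5991, -0.0364, 0.2579]
tool_rot: [2.26, 2.176, 0.013]
ft_force: [-0.0, -0.2, 0.1]
grip_width: 0.701
```

{"fn": "drive_tool", "kwargs": {
  "moves": [
    {"x": 0,"y": 0,"z": 0,"wx": 0,"wy": 0,"wz": 0.12,"grip": 0.7},
    {"x": 0,"y": 0,"z": 0,"wx": 0,"wy": 0,"wz": 0.24,"grip": 0.7},
    {"x": 0,"y": 0,"z": 0,"wx": 0,"wy": 0,"wz": 0.36,"grip": 0.7},
    {"x": 0,"y": 0,"z": 0,"wx": 0,"wy": 0,"wz": 0.48,"grip": 0.7},
    {"x": 0,"y": 0,"z": 0,"wx": 0,"wy": 0,"wz": 0.6,"grip": 0.7}
  ]
}}

```text
time: 8.57
ee_pos: [0.5991, -0.0364, 0.2579]
tool_rot: [2.804, 1.412, 0.015]
ft_force: [-0.4, 0.1, 0.3]
grip_width: 0.7
```

{"fn": "drive_tool", "kwargs": {
  "moves": [
    {"x": 0,"y": 0,"z": 0,"wx": 0,"wy": 0,"wz": 0.12,"grip": 0.7},
    {"x": 0,"y": 0,"z": 0,"wx": 0,"wy": 0,"wz": 0.24,"grip": 0.7},
    {"x": 0,"y": 0,"z": 0,"wx": 0,"wy": 0,"wz": 0.36,"grip": 0.7},
    {"x": 0,"y": 0,"z": 0,"wx": 0,"wy": 0,"wz": 0.48,"grip": 0.7},
    {"x": 0,"y": 0,"z": 0,"wx": 0,"wy": 0,"wz": 0.6,"grip": 0.7}
  ]
}}

```text
time: 8.98
ee_pos: [0.5991, -0.0364, 0.258]
tool_rot: [-3.097, -0.521, -0.015]
ft_force: [-0.1, 0.1, 0.5]
grip_width: 0.7
```

```bash
python3 -c "
from h import *
a=cv2.imread('pics/l_w.png');crop(a,200,120,300,195,8,'pics/l_c.png')
plan(.598,-.042,.2,-77)
"
```

```text
t 8.9833 p [ 0.5991 -0.0364  0.258 ] yawy -70.9 q [-0.195  0.133  1.559  0.005  1.441  1.042] F [-0.09  0.14  0.49] T [-0.    0.14  0.01] g 0.699820741355384
shift [-0.0034  0.0049  0.0579] turn [-0.     -0.0098  0.1064]
```

View pics/l_c.png

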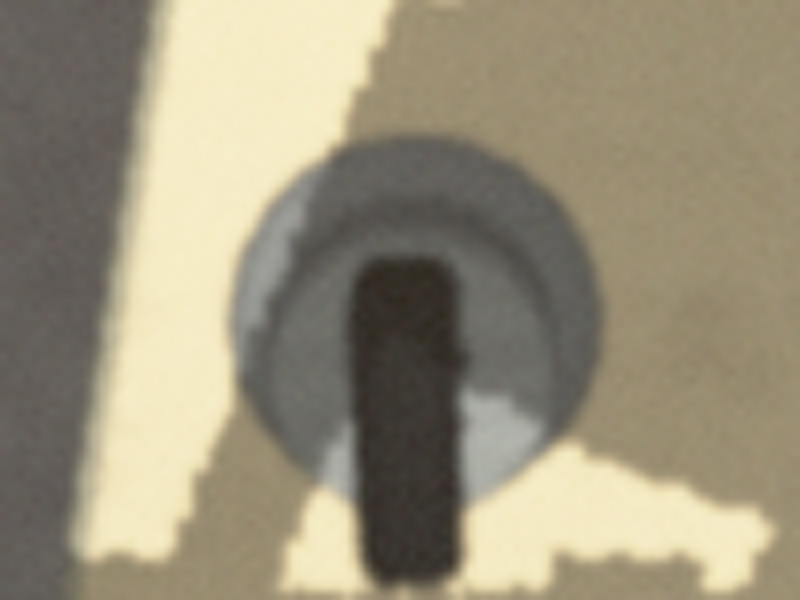

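```bash
python3 -c "
from h import *
s=dict(ee_pos=[0.5975,-0.0371,0.2546]);
a=np.radians(101.21);ty=np.array([np.cos(a),np.sin(a),0]);tz=np.array([0,0,-1.]);tx=np.cross(ty,tz)
s['tool_rot']=R.from_matrix(np.array([tx,ty,tz]).T).as_rotvec()+np.array([-.0,0,.0])
f=lambda X,Y:((X+.5)/8-.5+200,(Y+.5)/8-.5+120)
p=px2w('wrist',f(405,258),.093,s);q=px2w('wrist',f(414,585),.093,s);d=q-p;print(p,q,np.linalg.norm(d),np.degrees(np.arctan2(d[1],d[0])),(p+q)/2)
print(px2w('wrist',f(417,318),0.0,s))
"
```

```text
[ 0.57187204 -0.05014598  0.093     ] [ 0.61872824 -0.03982978  0.093     ] 0.04797840227406666 12.416557895726452 [ 0.59530014 -0.04498788  0.093     ]
[ 0.59724169 -0.04501455  0.        ]
```

```bash
python3 -c "
from h import *
plan(.597,-.044,.17,-77.6)
"
```

```text
t 8.9833 p [ 0.5991 -0.0364  0.258 ] yawy -70.9 q [-0.195  0.133  1.559  0.005  1.441  1.042] F [-0.09  0.14  0.49] T [-0.    0.14  0.01] g 0.699820741355384
shift [-0.0053  0.0065  0.0879] turn [-1.000e-04 -9.800e-03  1.169e-01]
```

{"fn": "drive_tool", "kwargs": {
  "moves": [
    {"x": -0.005,"y": 0.0065,"z": 0.03,"wx": 0,"wy": -0.009,"wz": 0.117,"grip": 0.7},
    {"x": -0.005,"y": 0.0065,"z": 0.06,"wx": 0,"wy": -0.009,"wz": 0.117,"grip": 0.7},
    {"x": -0.005,"y": 0.0065,"z": 0.085,"wx": 0,"wy": -0.009,"wz": 0.117,"grip": 0.7},
    {"x": -0.005,"y": 0.0065,"z": 0.085,"wx": 0,"wy": -0.009,"wz": 0.117,"grip": 0.7},
    {"x": -0.005,"y": 0.0065,"z": 0.085,"wx": 0,"wy": -0.009,"wz": 0.117,"grip": 0.7}
  ]
}}

```text
time: 9.4
ee_pos: [0.5961, -0.044, 0.1714]
tool_rot: [-3.121, -0.349, 0.005]
ft_force: [0.8, -0.6, 0.6]
grip_width: 0.705
```

```bash
python3 -c "
from h import *
s=status.sense();a=viewer.camera('wrist');cv2.imwrite('pics/m_w.png',a);crop(a,180,120,340,240,5,'pics/m_c.png')
print([w2px('wrist',q,s).round(1) for q in([.597,-.044,.093],[.597,-.044,.0])])
plan(.597,-.044,.06,-77.6)
"
```

```text
[array([257.8, 197.3]), array([257.5, 172.6])]
t 9.45 p [ 0.5975 -0.0443  0.1734] yawy -77.25 q [-0.206  0.197  1.647  0.     1.296  1.142] F [ 0.58 -0.67 -0.33] T [-0.09  0.14  0.01] g 0.6967659738160519
shift [-0.0005 -0.0004  0.1134] turn [-0.0001 -0.0006  0.0062]
```

View pics/m_c.png

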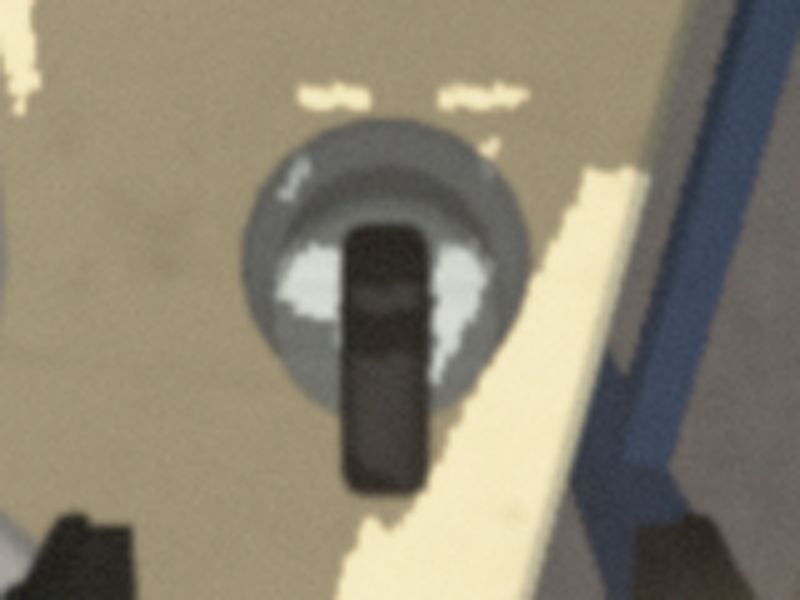

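{"fn": "drive_tool", "kwargs": {
  "moves": [
    {"x": 0.001,"y": 0,"z": 0.035,"wx": 0,"wy": 0,"wz": 0,"grip": 0.7},
    {"x": 0.001,"y": 0,"z": 0.07,"wx": 0,"wy": 0,"wz": 0,"grip": 0.7},
    {"x": 0.001,"y": 0,"z": 0.1,"wx": 0,"wy": 0,"wz": 0,"grip": 0.7},
    {"x": 0.001,"y": 0,"z": 0.113,"wx": 0,"wy": 0,"wz": 0,"grip": 0.7},
    {"x": 0.001,"y": 0,"z": 0.113,"wx": 0,"wy": 0,"wz": 0,"grip": 0.7}
  ]
}}

```text
time: 9.87
ee_pos: [0.5968, -0.044, 0.0576]
tool_rot: [-3.121, -0.348, 0.006]
ft_force: [-0.2, 0.3, -0.6]
grip_width: 0.696
```

{"fn": "drive_tool", "kwargs": {
  "moves": [
    {"x": 0,"y": 0,"z": 0,"wx": 0,"wy": 0,"wz": 0,"grip": 0.5},
    {"x": 0,"y": 0,"z": 0,"wx": 0,"wy": 0,"wz": 0,"grip": 0.4}
  ]
}}

```text
time: 10.03
ee_pos: [0.6005, -0.0449, 0.0625]
tool_rot: [3.121, 0.349, 0.007]
ft_force: [0.4, -0.0, -0.1]
grip_width: 0.619
```

```bash
python3 -c "
from h import *
s=status.sense();a=viewer.camera('wrist');cv2.imwrite('pics/n_w.png',a)
plan(.598,-.044,.06,-77.6)
"
```

```text
t 10.0833 p [ 0.6005 -0.045   0.0626] yawy -77.26 q [-0.206  0.325  1.718  0.     1.093  1.142] F [ 0.46 -0.72  0.32] T [-0.05  0.2   0.01] g 0.5856431552551699
shift [-0.0022 -0.0015  0.0026] turn [ 0.0017 -0.0048  0.006 ]
```

View pics/n_w.png

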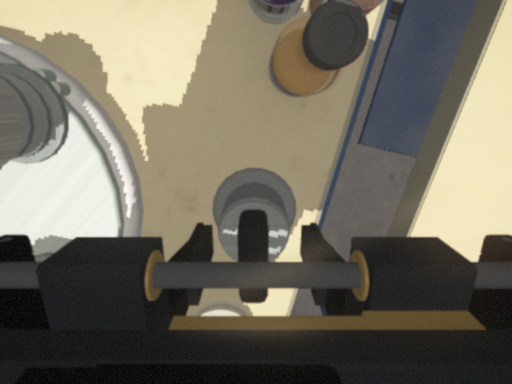

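```bash
python3 -c "
from h import *
s=status.sense();p,Rm=tool(s)
for dx in(-.023,0,.023): print(w2px('wrist',p+Rm@[dx,0,0]+[0,0,.093-p[2]],s).round(1))
a=cv2.imread('pics/n_w.png');crop(a,190,180,320,320,5,'pics/n_c.png')
"
```

```text
[258.  302.5]
[258.1 264.7]
[258.2 223.3]
```

View pics/n_c.png

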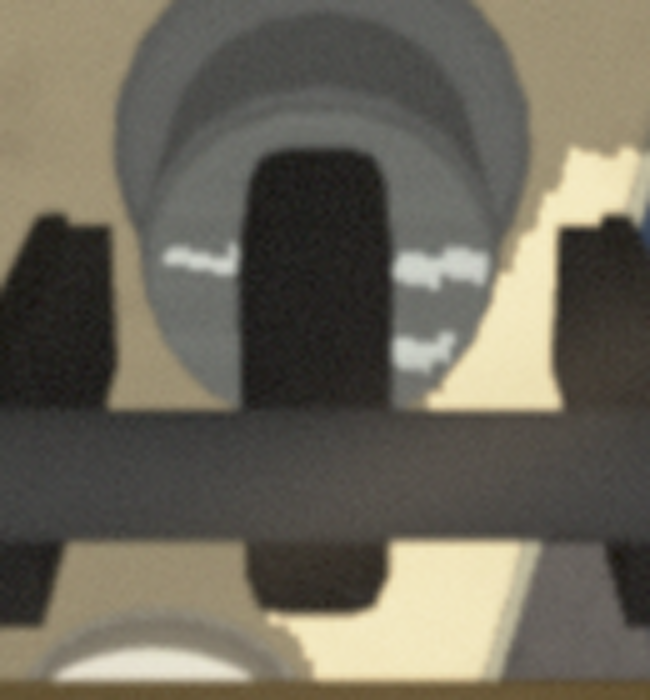

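{"fn": "drive_tool", "kwargs": {
  "moves": [
    {"x": 0,"y": -0.002,"z": 0.002,"wx": 0,"wy": 0,"wz": 0,"grip": 0.4},
    {"x": 0,"y": -0.002,"z": 0.002,"wx": 0,"wy": 0,"wz": 0,"grip": 0.3},
    {"x": 0,"y": -0.002,"z": 0.002,"wx": 0,"wy": 0,"wz": 0,"grip": 0.1},
    {"x": 0,"y": -0.002,"z": 0.002,"wx": 0,"wy": 0,"wz": 0,"grip": 0.0},
    {"x": 0,"y": -0.002,"z": 0.002,"wx": 0,"wy": 0,"wz": 0,"grip": 0.0}
  ],
  "newtons": 50
}}

```text
time: 10.5
ee_pos: [0.5977, -0.0427, 0.0575]
tool_rot: [-3.122, -0.349, -0.0]
ft_force: [-0.1, 0.1, 1.5]
grip_width: 0.206
```

{"fn": "drive_tool", "kwargs": {
  "moves": [
    {"x": 0,"y": 0,"z": 0,"wx": 0,"wy": 0,"wz": 0,"grip": 0.0},
    {"x": 0,"y": 0,"z": 0,"wx": 0,"wy": 0,"wz": 0,"grip": 0.0},
    {"x": 0,"y": 0,"z": 0,"wx": 0,"wy": 0,"wz": 0,"grip": 0.0},
    {"x": 0,"y": 0,"z": 0,"wx": 0,"wy": 0,"wz": 0,"grip": 0.0}
  ]
}}

```text
time: 10.83
ee_pos: [0.5977, -0.0427, 0.0575]
tool_rot: [-3.122, -0.349, -0.0]
ft_force: [-1.5, -0.3, 4.0]
grip_width: 0.192
```

```bash
python3 -c "
from h import *
plan(.598,-.044,.2,-77.6)
"
```

```text
t 10.8333 p [ 0.5977 -0.0427  0.0575] yawy -77.26 q [-0.203  0.329  1.724  0.     1.088  1.145] F [-1.53 -0.27  3.98] T [-0.16  0.29 -0.04] g 0.19173095312300253
shift [ 0.      0.0013 -0.1425] turn [-0.0002 -0.0002  0.006 ]
```

{"fn": "drive_tool", "kwargs": {
  "moves": [
    {"x": 0,"y": 0,"z": -0.02,"wx": 0,"wy": 0,"wz": 0,"grip": 0.0},
    {"x": 0,"y": 0,"z": -0.05,"wx": 0,"wy": 0,"wz": 0,"grip": 0.0},
    {"x": 0,"y": 0,"z": -0.09,"wx": 0,"wy": 0,"wz": 0,"grip": 0.0},
    {"x": 0,"y": 0,"z": -0.13,"wx": 0,"wy": 0,"wz": 0,"grip": 0.0},
    {"x": 0,"y": 0,"z": -0.13,"wx": 0,"wy": 0,"wz": 0,"grip": 0.0}
  ]
}}

```text
time: 11.25
ee_pos: [0.6024, -0.0434, 0.1967]
tool_rot: [3.118, 0.348, 0.021]
ft_force: [1.9, 0.1, -0.2]
grip_width: 0.192
```

{"fn": "drive_tool", "kwargs": {
  "moves": [
    {"x": 0,"y": 0,"z": 0,"wx": 0,"wy": 0,"wz": 0,"grip": 0.0},
    {"x": 0,"y": 0,"z": 0,"wx": 0,"wy": 0,"wz": 0,"grip": 0.0}
  ]
}}

```text
time: 11.42
ee_pos: [0.5971, -0.0425, 0.1865]
tool_rot: [-3.121, -0.349, 0.001]
ft_force: [-0.2, -0.3, -2.4]
grip_width: 0.193
```

```bash
python3 -c "
from h import *
s=status.sense();a=viewer.camera('wrist');cv2.imwrite('pics/o_w.png',a);crop(a,156,184,356,334,4,'pics/o_wc.png')
b=viewer.camera('scene');crop(b,200,100,400,250,4,'pics/o_s.png')
t=viewer.camera('top');cv2.imwrite('pics/o_t.png',t)
plan(.522,.083,.19,-32)
"
```

```text
t 11.5667 p [ 0.5961 -0.0423  0.1847] yawy -77.26 q [-0.203  0.188  1.636  0.     1.322  1.145] F [ 0.35 -0.38 -2.07] T [-0.06  0.17 -0.01] g 0.1918033367108173
shift [-0.0447 -0.1386 -0.0048] turn [-0.0037  0.0028 -0.7899]
```

View pics/o_wc.png

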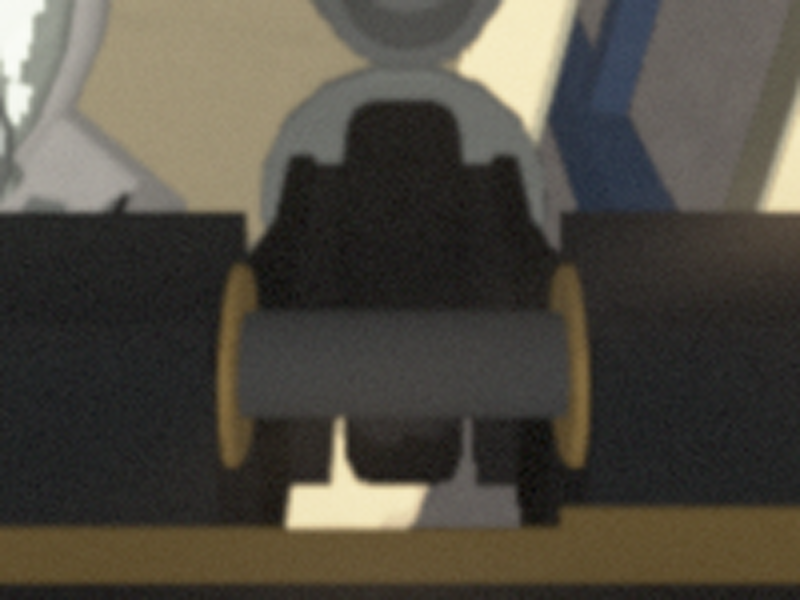

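View pics/o_s.png

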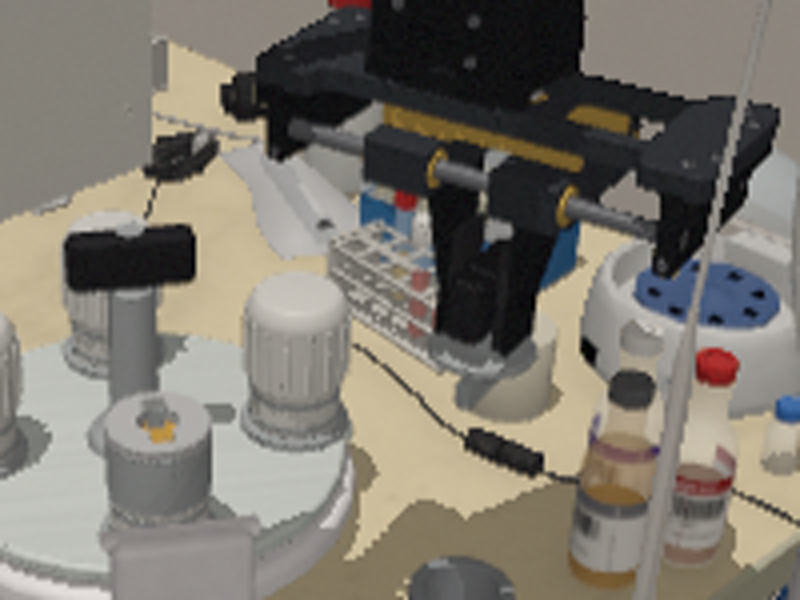

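View pics/o_t.png

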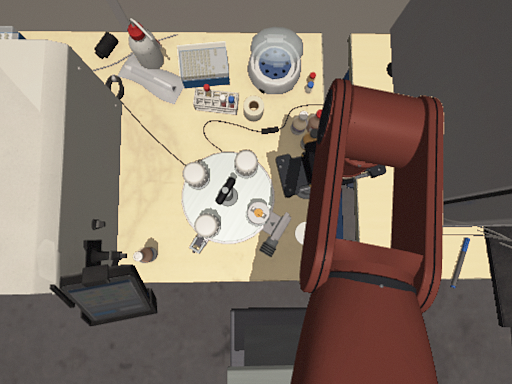

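```bash
python3 -c "
from h import *
a=cv2.imread('pics/o_t.png');crop(a,170,140,330,260,5,'pics/p_t.png')
s=status.sense();p,Rm=tool(s)
for dx in(-.023,0,.023): print(w2px('wrist',p+Rm@[dx,0,-.0355],s).round(1))
# collar top rim circle: 25 below grip; grip = TCP z -.0205
th=np.linspace(0,2*np.pi,13)
for dz in(.0045,.0095): print('collar',[w2px('wrist',p+Rm@[.023*np.cos(x),.023*np.sin(x),dz],s).round(0) for x in (0,np.pi/2,-np.pi/2)])
"
```

```text
[258.  309.1]
[258.  270.4]
[258.1 227.9]
collar [array([258., 201.]), array([294., 235.]), array([221., 235.])]
collar [array([258., 198.]), array([293., 232.]), array([222., 232.])]
```

View pics/p_t.png

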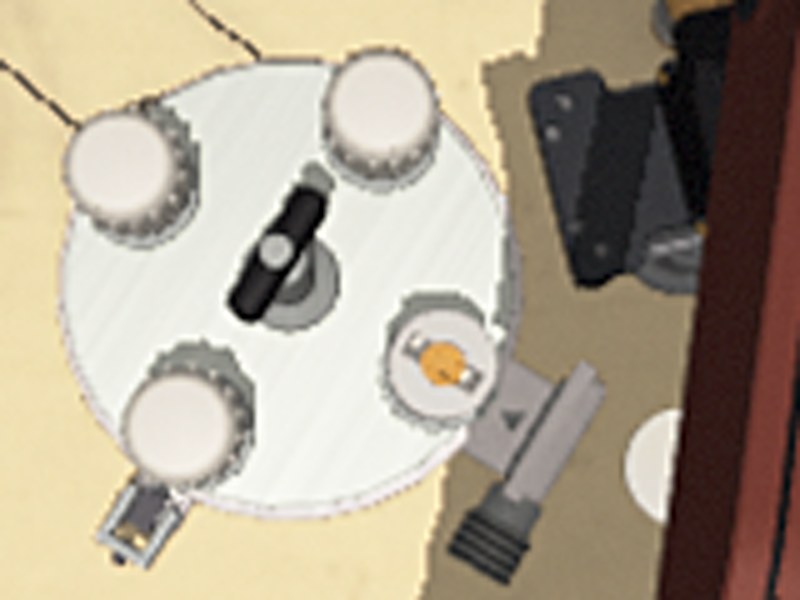

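```bash
python3 -c "
from h import *
def t(X,Y,z): return px2w('top',((X+.5)/5-.5+170,(Y+.5)/5-.5+140),z)
v=t(442,363,.112);h=t(275,251,.168);print(v,h,v-h,np.degrees(np.arctan2(*(v-h)[:2][::-1])))
c=[t(380,98,.125),t(118,164,.125),t(177,430,.125)];print(c,(c[0]+c[2])/2,(c[1]+v)/2)
a,b=t(410,345,.112),t(474,380,.112);d=a-b;print(np.degrees(np.arctan2(d[1],d[0])),np.linalg.norm(d))
a,b=t(508,497,.093),t(586,362,.093);d=b-a;print('box',np.degrees(np.arctan2(d[1],d[0]))-90,np.linalg.norm(d))
# from scene crop o_s
print('scene valve',px2w('scene',(200+157/4,100+422/4),.112))
q=cv2.imread('pics/o_w.png');crop(q,206,190,306,330,5,'pics/o_w5.png')
"
```

```text
[0.52425053 0.0840539  0.112     ] [0.5684509  0.15578868 0.168     ] [-0.04420038 -0.07173479 -0.056     ] -121.63987147688294
[array([0.64287916, 0.11107045, 0.125     ]), array([0.61343891, 0.22802105, 0.125     ]), array([0.4949967, 0.201132 , 0.125    ])] [0.56893793 0.15610123 0.125     ] [0.56884472 0.15603747 0.1185    ]
60.79237657933247 0.03277698055718425
box -121.05033086871376 0.07156548532168124
scene valve [0.52137554 0.08156664 0.112     ]
```

View pics/o_w5.png

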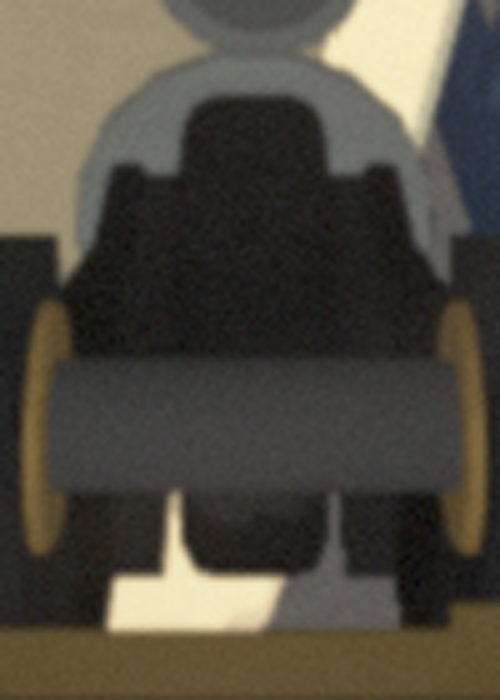

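```bash
python3 -c "
from h import *
plan(.5225,.0832,.19,-31.8)
"
```

```text
t 11.5667 p [ 0.5961 -0.0423  0.1847] yawy -77.26 q [-0.203  0.188  1.636  0.     1.322  1.145] F [ 0.35 -0.38 -2.07] T [-0.06  0.17 -0.01] g 0.1918033367108173
shift [-0.0441 -0.1386 -0.0048] turn [-0.0037  0.0028 -0.7934]
```

{"fn": "drive_tool", "kwargs": {
  "moves": [
    {"x": -0.008,"y": -0.028,"z": -0.004,"wx": 0,"wy": 0,"wz": -0.12,"grip": 0.0},
    {"x": -0.017,"y": -0.056,"z": -0.005,"wx": 0,"wy": 0,"wz": -0.24,"grip": 0.0},
    {"x": -0.026,"y": -0.084,"z": -0.005,"wx": 0,"wy": 0,"wz": -0.36,"grip": 0.0},
    {"x": -0.035,"y": -0.112,"z": -0.005,"wx": 0,"wy": 0,"wz": -0.48,"grip": 0.0},
    {"x": -0.044,"y": -0.138,"z": -0.005,"wx": 0,"wy": 0,"wz": -0.6,"grip": 0.0}
  ]
}}

```text
time: 11.98
ee_pos: [0.5223, 0.0835, 0.1904]
tool_rot: [-2.874, -1.263, 0.004]
ft_force: [0.3, 1.4, -0.9]
grip_width: 0.189
```

{"fn": "drive_tool", "kwargs": {
  "moves": [
    {"x": 0,"y": 0,"z": 0,"wx": 0,"wy": 0,"wz": -0.12,"grip": 0.0},
    {"x": 0,"y": 0,"z": 0,"wx": 0,"wy": 0,"wz": -0.193,"grip": 0.0},
    {"x": 0,"y": 0,"z": 0,"wx": 0,"wy": 0,"wz": -0.193,"grip": 0.0},
    {"x": 0,"y": 0,"z": 0,"wx": 0,"wy": 0,"wz": -0.193,"grip": 0.0},
    {"x": 0,"y": 0,"z": 0,"wx": 0,"wy": 0,"wz": -0.193,"grip": 0.0}
  ]
}}

```text
time: 12.4
ee_pos: [0.5239, 0.0821, 0.1914]
tool_rot: [-2.746, -1.523, 0.002]
ft_force: [-0.6, -0.3, -1.3]
grip_width: 0.19
```

```bash
python3 -c "
from h import *
plan(.5225,.0832,.16,-31.8)
"
```

```text
t 12.4 p [0.5239 0.0821 0.1914] yawy -31.98 q [0.006 0.02  1.806 0.    1.318 0.564] F [-0.6  -0.34 -1.31] T [-0.05  0.08  0.05] g 0.19005733241030587
shift [ 0.0002 -0.0017  0.0314] turn [-0.0017  0.0005 -0.0031]
```

{"fn": "drive_tool", "kwargs": {
  "moves": [
    {"x": 0,"y": -0.001,"z": 0.026,"wx": 0,"wy": 0,"wz": 0,"grip": 0.0},
    {"x": 0,"y": -0.001,"z": 0.026,"wx": 0,"wy": 0,"wz": 0,"grip": 0.0},
    {"x": 0,"y": -0.001,"z": 0.026,"wx": 0,"wy": 0,"wz": 0,"grip": 0.0},
    {"x": 0,"y": -0.001,"z": 0.026,"wx": 0,"wy": 0,"wz": 0,"grip": 0.0}
  ]
}}

```text
time: 12.73
ee_pos: [0.5234, 0.0826, 0.1665]
tool_rot: [-2.746, -1.525, 0.001]
ft_force: [0.7, -0.6, -1.5]
grip_width: 0.193
```

```bash
python3 -c "
from h import *
plan(.5225,.0832,.16,-31.8)
s=status.sense();a=viewer.camera('wrist');cv2.imwrite('pics/q_w.png',a)
b=viewer.camera('scene');crop(b,180,130,320,250,5,'pics/q_s.png')
t=viewer.camera('top');crop(t,210,150,330,240,6,'pics/q_t.png')
plan(.5225,.0832,.16,-31.8)
"
```

```text
t 12.7333 p [0.5234 0.0826 0.1665] yawy -31.89 q [0.007 0.041 1.832 0.    1.269 0.564] F [ 0.73 -0.65 -1.5 ] T [-0.05  0.06 -0.01] g 0.19309913721459412
shift [ 0.0001 -0.0011  0.0065] turn [-0.0009  0.0001 -0.0016]
t 12.8833 p [0.5241 0.0827 0.1674] yawy -31.85 q [0.008 0.04  1.831 0.    1.269 0.563] F [ 0.89  0.86 -0.61] T [-0.11  0.09 -0.04] g 0.18967079969994866
shift [-0.0004 -0.0016  0.0074] turn [ 0.001  -0.0011 -0.0009]
```

View pics/q_w.png

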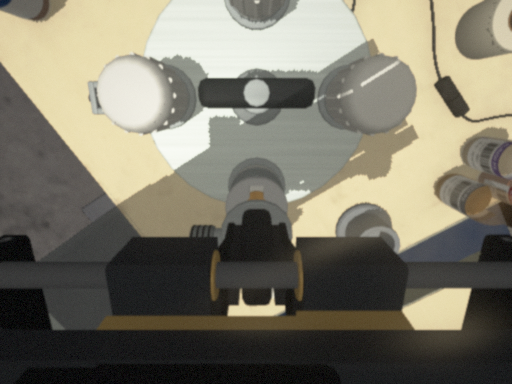

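View pics/q_s.png

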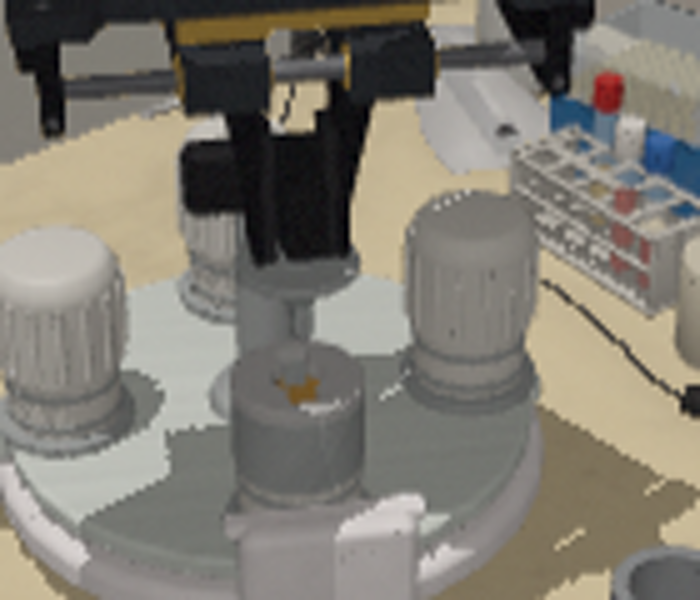

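View pics/q_t.png

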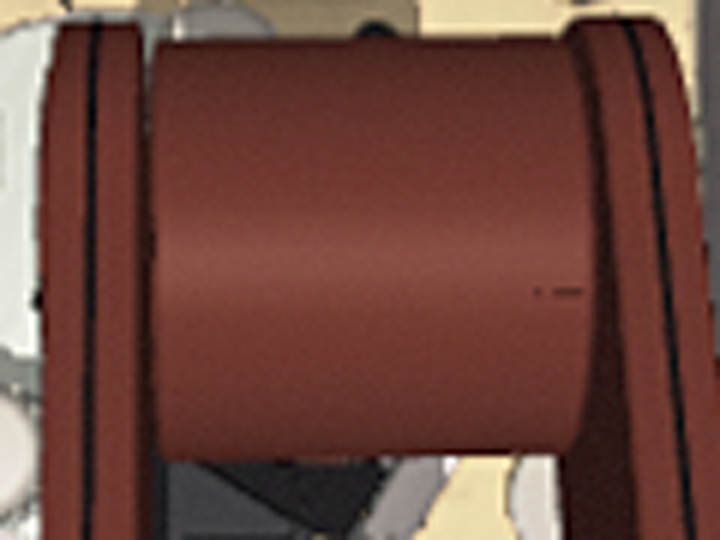

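```bash
python3 -c "
from h import *
s=status.sense();p,Rm=tool(s)
f=lambda q:((w2px('scene',q)-[180,130])*5).round(1)
for z in(.162,.157,.14,.135): print(z,f([p[0],p[1],z]))
for d in(-.025,.025): print('valve',f([.5225+d*.848,.0832-d*.53,.112]),'col',f(p*[1,1,0]+[d*.92*.848,-d*.53*.92,.157]))
print('v c',f([.5225,.0832,.112]))
b=viewer.camera('scene');crop(b,215,165,265,220,14,'pics/r_s.png')
"
```

```text
0.162 [297.7 257.8]
0.157 [297.9 269.7]
0.14 [298.7 309.7]
0.135 [298.9 321.2]
valve [228.7 381.2] col [234.4 275.6]
valve [362.1 367.9] col [360.9 263.9]
v c [295.7 374.5]
```

View pics/r_s.png

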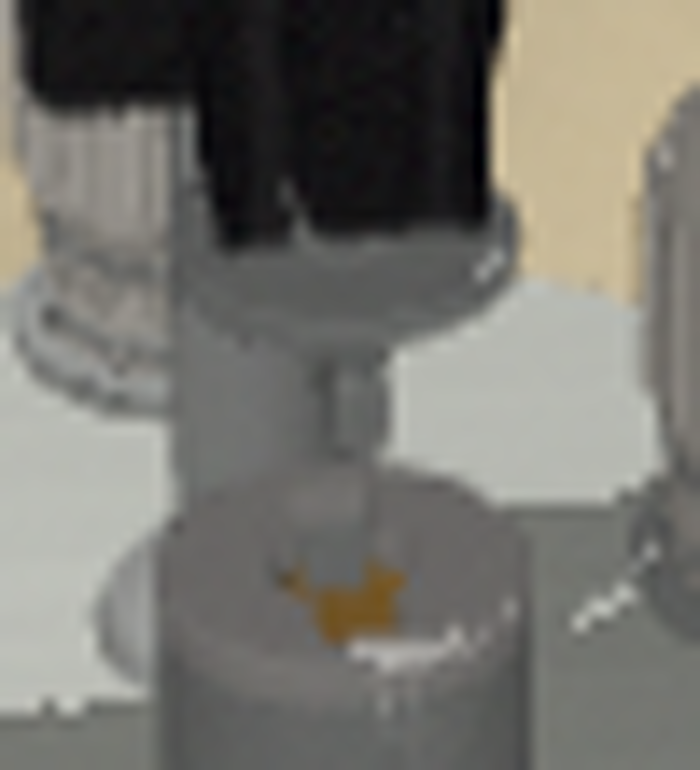

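```bash
python3 -c "
from h import *
a=cv2.imread('pics/q_w.png');crop(a,200,145,320,245,6,'pics/q_wc.png')
s=dict(ee_pos=[.5234,.0826,.1665],tool_rot=[-2.746,-1.525,.001]);p=np.array(s['ee_pos']);Rm=R.from_rotvec(s['tool_rot']).as_matrix()
g=lambda q:((w2px('wrist',q,s)-[200,145])*6).round(0)
c=np.array([.5225,.0832,.112])
for x,y in((.025,0),(0,.025),(0,-.025),(0.0185,0),(0.0185,.0055),(.0185,-.0055)): print('valve',x,y,g(c+Rm@[x,y,0]))
for x,y in((.023,0),(0,.023),(0,-.023)): print('collar',g(p+Rm@[x,y,.0045]),g(p+Rm@[x,y,.0095]))
"
```

```text
valve 0.025 0 [336. 199.]
valve 0 0.025 [525. 382.]
valve 0 -0.025 [148. 382.]
valve 0.0185 0 [336. 248.]
valve 0.0185 0.0055 [379. 248.]
valve 0.0185 -0.0055 [294. 248.]
collar [346. 341.] [346. 325.]
collar [564. 548.] [559. 528.]
collar [127. 548.] [132. 528.]
```

View pics/q_wc.png

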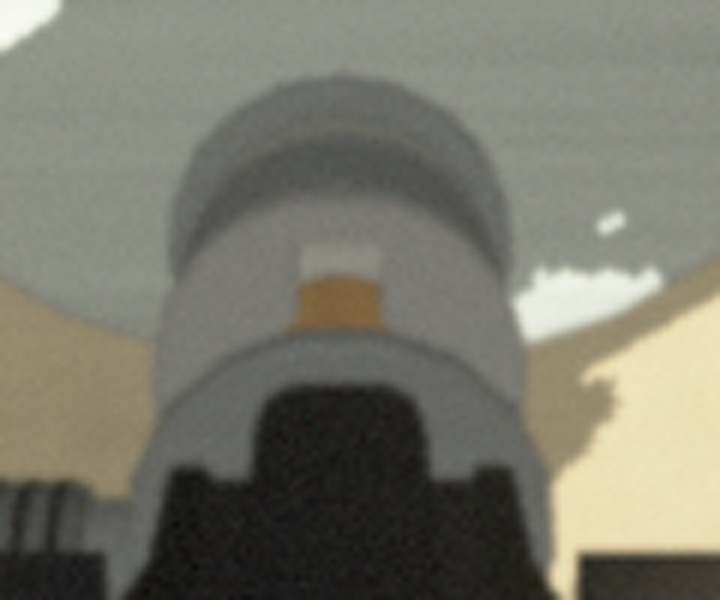

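{"fn": "drive_tool", "kwargs": {
  "moves": [
    {"x": 0.001,"y": -0.0008,"z": 0.01,"wx": 0,"wy": 0,"wz": 0,"grip": 0.0},
    {"x": 0.001,"y": -0.0008,"z": 0.02,"wx": 0,"wy": 0,"wz": 0,"grip": 0.0},
    {"x": 0.001,"y": -0.0008,"z": 0.02,"wx": 0,"wy": 0,"wz": 0,"grip": 0.0},
    {"x": 0.001,"y": -0.0008,"z": 0.02,"wx": 0,"wy": 0,"wz": 0,"grip": 0.0}
  ]
}}

```text
time: 13.27
ee_pos: [0.522, 0.0841, 0.1448]
tool_rot: [-2.744, -1.527, 0.004]
ft_force: [0.1, 0.2, -2.1]
grip_width: 0.193
```

```bash
python3 -c "
from h import *
plan(.5235,.0834,.139,-31.8)
s=status.sense();a=viewer.camera('wrist');crop(a,200,145,320,245,6,'pics/s_wc.png')
b=viewer.camera('scene');crop(b,215,165,265,220,12,'pics/s_s.png')
"
```

```text
t 13.2667 p [0.522  0.0841 0.1448] yawy -31.82 q [0.01  0.064 1.852 0.    1.229 0.566] F [ 0.09  0.2  -2.11] T [-0.1   0.12  0.01] g 0.19276635361832045
shift [0.0001 0.0016 0.0058] turn [-0.0028  0.0013 -0.0003]
```

View pics/s_s.png

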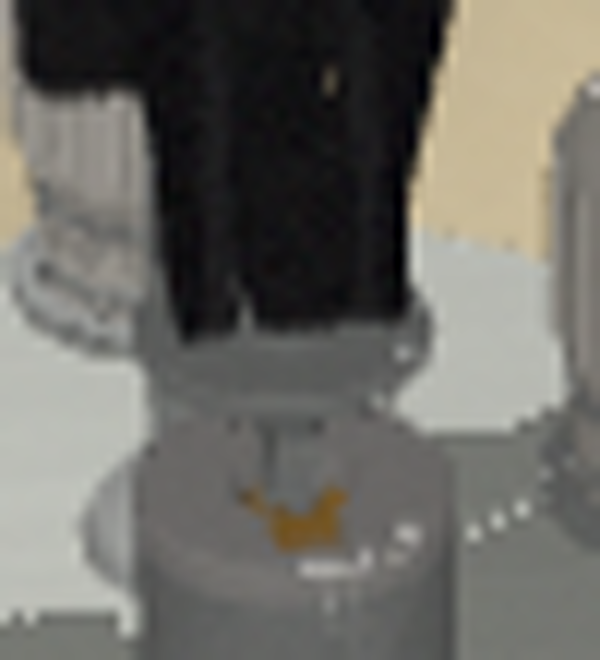

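View pics/s_wc.png

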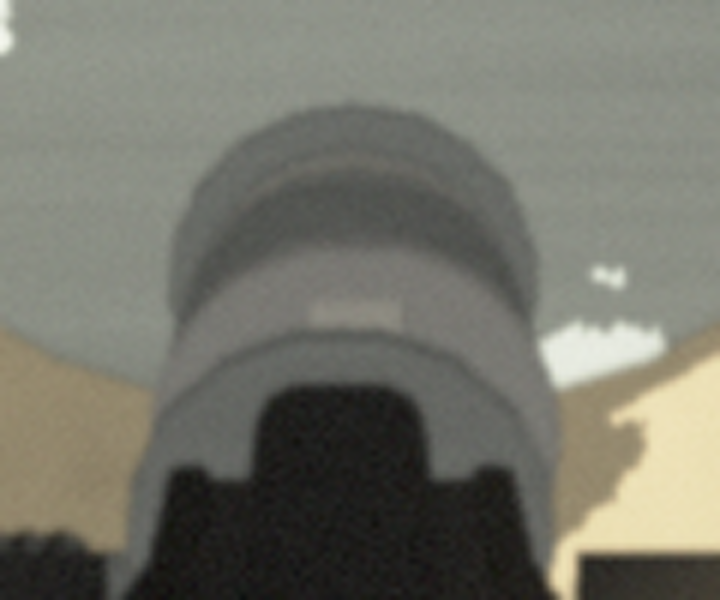

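```bash
python3 -c "
from h import *
s=status.sense();plan(.5235,.0834,.139,-31.8);p,Rm=tool(s)
g=lambda q:((w2px('wrist',q,s)-[200,145])*6).round(0)
c=np.array([.5235,.0834,.112])
for x,y in((.025,0),(0,.025),(0,-.025),(0.0185,0),(0.0185,.0055),(.0185,-.0055)): print('valve',x,y,g(c+Rm@[x,y,0]))
"
```

```text
t 13.3667 p [0.5231 0.0841 0.1461] yawy -31.82 q [0.01  0.063 1.85  0.    1.229 0.566] F [-0.11 -0.19 -0.94] T [-0.09  0.11  0.01] g 0.19057887710820665
shift [-0.0004  0.0008  0.0071] turn [-0.0008  0.     -0.0004]
valve 0.025 0 [351. 246.]
valve 0 0.025 [557. 444.]
valve 0 -0.025 [145. 444.]
valve 0.0185 0 [351. 299.]
valve 0.0185 0.0055 [398. 299.]
valve 0.0185 -0.0055 [305. 299.]
```

{"fn": "drive_tool", "kwargs": {
  "moves": [
    {"x": 0,"y": 0.0012,"z": 0,"wx": 0,"wy": 0,"wz": 0,"grip": 0.0},
    {"x": 0,"y": 0.0012,"z": 0,"wx": 0,"wy": 0,"wz": 0,"grip": 0.0},
    {"x": 0,"y": 0.0012,"z": 0,"wx": 0,"wy": 0,"wz": 0,"grip": 0.0},
    {"x": 0,"y": 0.0012,"z": 0,"wx": 0,"wy": 0,"wz": 0,"grip": 0.0},
    {"x": 0,"y": 0.0012,"z": 0,"wx": 0,"wy": 0,"wz": 0,"grip": 0.0}
  ]
}}

```text
time: 13.78
ee_pos: [0.5243, 0.0835, 0.1465]
tool_rot: [-2.745, -1.527, -0.001]
ft_force: [0.2, 0.6, -2.0]
grip_width: 0.191
```

```bash
python3 -c "
from h import *
s=status.sense();plan(.5235,.0834,.139,-31.8);p,Rm=tool(s)
a=viewer.camera('wrist');crop(a,200,145,320,245,6,'pics/t_wc.png')
g=lambda q:((w2px('wrist',q,s)-[200,145])*6).round(0)
c=np.array([.5235,.0834,.112])
for x,y in((.025,0),(0.0185,0),(0.0185,.0055),(.0185,-.0055)): print('valve',x,y,g(c+Rm@[x,y,0]))
"
```

```text
t 13.7833 p [0.5243 0.0835 0.1465] yawy -31.82 q [0.009 0.064 1.848 0.    1.229 0.564] F [ 0.24  0.57 -2.02] T [-0.07  0.07  0.03] g 0.19126586655086397
shift [-0.0005 -0.0007  0.0075] turn [-0.0001 -0.0004 -0.0004]
valve 0.025 0 [339. 246.]
valve 0.0185 0 [339. 299.]
valve 0.0185 0.0055 [386. 299.]
valve 0.0185 -0.0055 [293. 299.]
```

View pics/t_wc.png

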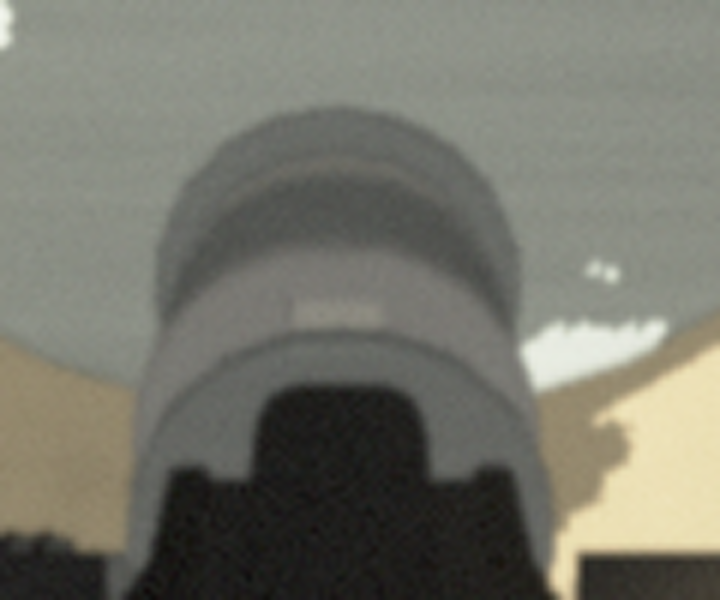

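{"fn": "drive_tool", "kwargs": {
  "moves": [
    {"x": 0,"y": 0,"z": 0.004,"wx": 0,"wy": 0,"wz": 0,"grip": 0.0},
    {"x": 0,"y": 0,"z": 0.008,"wx": 0,"wy": 0,"wz": 0,"grip": 0.0},
    {"x": 0,"y": 0,"z": 0.01,"wx": 0,"wy": 0,"wz": 0,"grip": 0.0},
    {"x": 0,"y": 0,"z": 0.01,"wx": 0,"wy": 0,"wz": 0,"grip": 0.0},
    {"x": 0,"y": 0,"z": 0.01,"wx": 0,"wy": 0,"wz": 0,"grip": 0.0}
  ]
}}

```text
time: 14.25
ee_pos: [0.5239, 0.0835, 0.1359]
tool_rot: [-2.745, -1.527, 0.001]
ft_force: [-0.2, 0.9, -0.1]
grip_width: 0.191
```

```bash
python3 -c "
from h import *
s=status.sense();plan(.5235,.0834,.1215,-31.8)
b=viewer.camera('scene');crop(b,215,165,265,220,12,'pics/u_s.png')
"
```

```text
t 14.25 p [0.5239 0.0835 0.1359] yawy -31.82 q [0.009 0.076 1.857 0.    1.21  0.564] F [-0.19  0.93 -0.11] T [-0.15  0.09 -0.01] g 0.191172735290295
shift [-0.0003 -0.0003  0.0144] turn [-0.0011  0.0002 -0.0004]
```

View pics/u_s.png

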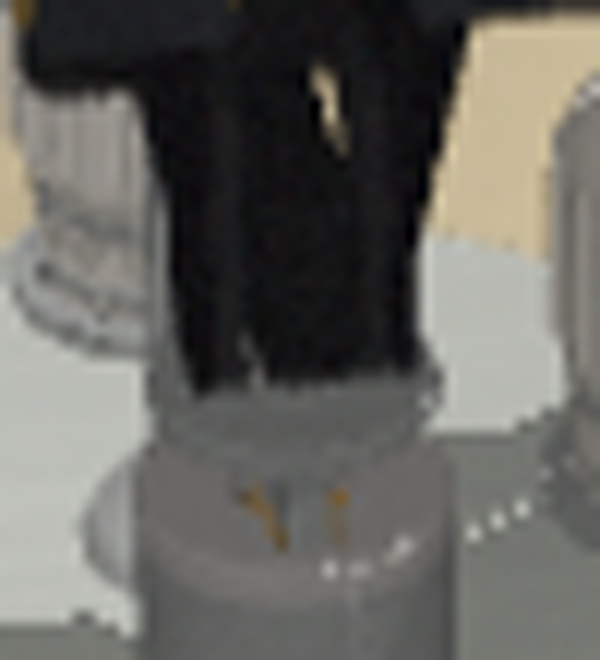

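{"fn": "drive_tool", "kwargs": {
  "moves": [
    {"x": 0,"y": 0,"z": 0.003,"wx": 0,"wy": 0,"wz": 0,"grip": 0.0},
    {"x": 0,"y": 0,"z": 0.006,"wx": 0,"wy": 0,"wz": 0,"grip": 0.0},
    {"x": 0,"y": 0,"z": 0.006,"wx": 0,"wy": 0,"wz": 0,"grip": 0.0}
  ]
}}

```text
time: 14.55
ee_pos: [0.5244, 0.0834, 0.1301]
tool_rot: [-2.745, -1.527, -0.001]
ft_force: [-0.1, -0.1, 2.0]
grip_width: 0.194
```

```bash
python3 -c "
from h import *
s=status.sense();plan(.5235,.0834,.1215,-31.8)
"
```

```text
t 14.55 p [0.5244 0.0834 0.1301] yawy -31.82 q [0.009 0.083 1.861 0.    1.197 0.564] F [-0.12 -0.06  1.96] T [-0.08  0.05 -0.01] g 0.1936953107905411
shift [-0.0005 -0.0008  0.0086] turn [ 0.0002 -0.0005 -0.0004]
```

{"fn": "drive_tool", "kwargs": {
  "moves": [
    {"x": 0,"y": 0,"z": 0.003,"wx": 0,"wy": 0,"wz": 0,"grip": 0.0},
    {"x": 0,"y": 0,"z": 0.006,"wx": 0,"wy": 0,"wz": 0,"grip": 0.0},
    {"x": 0,"y": 0,"z": 0.0085,"wx": 0,"wy": 0,"wz": 0,"grip": 0.0},
    {"x": 0,"y": 0,"z": 0.0085,"wx": 0,"wy": 0,"wz": 0,"grip": 0.0}
  ]
}}

```text
time: 14.88
ee_pos: [0.5247, 0.0834, 0.1219]
tool_rot: [2.745, 1.527, 0.001]
ft_force: [-0.4, 0.5, 4.1]
grip_width: 0.191
```

```bash
python3 -c "
from h import *
s=status.sense();plan(.5235,.0834,.1215,-31.8)
b=viewer.camera('scene');crop(b,215,165,265,220,12,'pics/v_s.png')
"
```

```text
t 14.8833 p [0.5247 0.0834 0.1219] yawy -31.82 q [0.009 0.093 1.867 0.    1.181 0.564] F [-0.35  0.46  4.07] T [-0.04  0.05  0.04] g 0.19139740479827805
shift [-0.0006 -0.001   0.0004] turn [ 0.0006 -0.0008 -0.0004]
```

View pics/v_s.png

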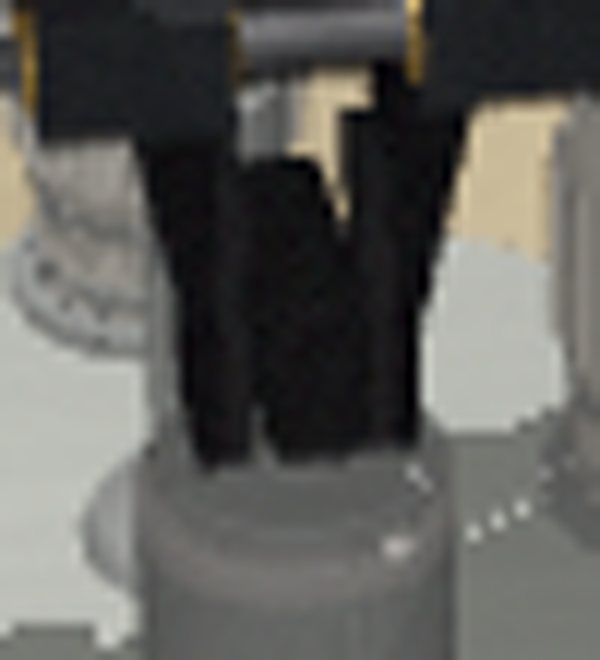

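{"fn": "drive_tool", "kwargs": {
  "moves": [
    {"x": 0,"y": 0,"z": 0.002,"wx": 0,"wy": 0,"wz": 0,"grip": 0.0},
    {"x": 0,"y": 0,"z": 0.003,"wx": 0,"wy": 0,"wz": 0,"grip": 0.0},
    {"x": 0,"y": 0,"z": 0.003,"wx": 0,"wy": 0,"wz": 0,"grip": 0.0}
  ],
  "newtons": 58
}}

```text
time: 15.18
ee_pos: [0.5254, 0.0832, 0.1214]
tool_rot: [2.744, 1.527, 0.003]
ft_force: [-3.7, -2.2, 15.6]
grip_width: 0.186
```

```bash
python3 -c "
from h import *
s=status.sense();plan(.5235,.0834,.1215,-31.8)
"
```

```text
t 15.1833 p [0.5254 0.0832 0.1214] yawy -31.81 q [ 0.009  0.094  1.867 -0.     1.178  0.564] F [-3.7  -2.18 15.64] T [-0.39  0.79  0.05] g 0.18616890633657424
shift [-0.0008 -0.0017 -0.0001] turn [ 0.0021 -0.001  -0.0001]
```

{"fn": "drive_tool", "kwargs": {
  "moves": [
    {"x": 0,"y": 0,"z": 0,"wx": 0,"wy": 0,"wz": 0.1,"grip": 0.0},
    {"x": 0,"y": 0,"z": 0,"wx": 0,"wy": 0,"wz": 0.2,"grip": 0.0},
    {"x": 0,"y": 0,"z": 0,"wx": 0,"wy": 0,"wz": 0.3,"grip": 0.0},
    {"x": 0,"y": 0,"z": 0,"wx": 0,"wy": 0,"wz": 0.4,"grip": 0.0},
    {"x": 0,"y": 0,"z": 0,"wx": 0,"wy": 0,"wz": 0.4,"grip": 0.0}
  ]
}}

```text
time: 15.6
ee_pos: [0.5254, 0.0836, 0.1213]
tool_rot: [2.996, 0.944, 0.004]
ft_force: [-3.0, 0.3, 16.0]
grip_width: 0.192
```

```bash
python3 -c "
from h import *
s=status.sense();plan(.5235,.0834,.1215,-121.8)
b=viewer.camera('scene');crop(b,190,140,290,220,8,'pics/w_s.png')
a=viewer.camera('wrist');cv2.imwrite('pics/w_w.png',a)
"
```

```text
t 15.6 p [0.5254 0.0836 0.1213] yawy -55.02 q [0.009 0.094 1.867 0.    1.178 0.969] F [-2.96  0.32 15.97] T [-0.11  0.7   0.06] g 0.19249570941795804
shift [-0.0017 -0.001  -0.0002] turn [-4.0000e-04 -2.8000e-03  1.1655e+00]
```

View pics/w_s.png

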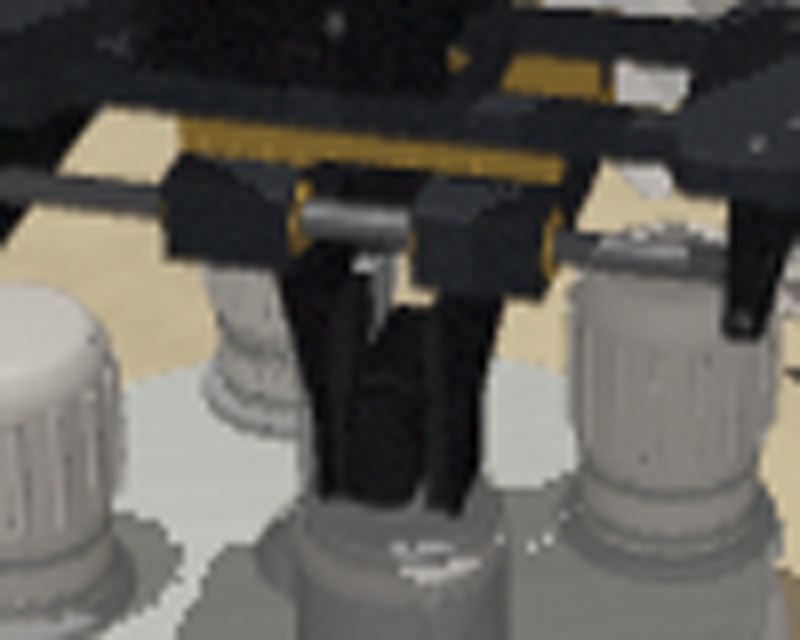

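View pics/w_w.png

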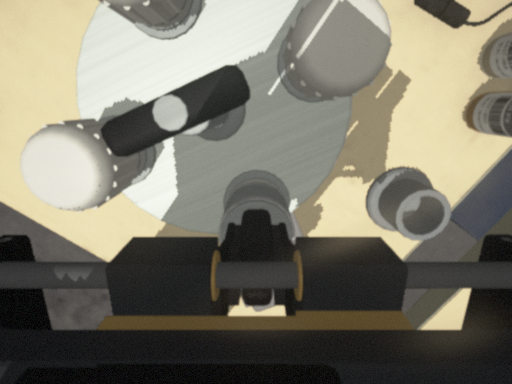

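{"fn": "drive_tool", "kwargs": {
  "moves": [
    {"x": 0,"y": 0,"z": 0,"wx": 0,"wy": 0,"wz": 0.1,"grip": 0.0},
    {"x": 0,"y": 0,"z": 0,"wx": 0,"wy": 0,"wz": 0.2,"grip": 0.0},
    {"x": 0,"y": 0,"z": 0,"wx": 0,"wy": 0,"wz": 0.3,"grip": 0.0},
    {"x": 0,"y": 0,"z": 0,"wx": 0,"wy": 0,"wz": 0.4,"grip": 0.0},
    {"x": 0,"y": 0,"z": 0,"wx": 0,"wy": 0,"wz": 0.5,"grip": 0.0}
  ]
}}

```text
time: 16.12
ee_pos: [0.5254, 0.0831, 0.1214]
tool_rot: [3.136, 0.174, 0.004]
ft_force: [-4.3, -2.0, 15.7]
grip_width: 0.19
```

{"fn": "drive_tool", "kwargs": {
  "moves": [
    {"x": 0,"y": 0,"z": 0,"wx": 0,"wy": 0,"wz": 0.1,"grip": 0.0},
    {"x": 0,"y": 0,"z": 0,"wx": 0,"wy": 0,"wz": 0.2,"grip": 0.0},
    {"x": 0,"y": 0,"z": 0,"wx": 0,"wy": 0,"wz": 0.3,"grip": 0.0},
    {"x": 0,"y": 0,"z": 0,"wx": 0,"wy": 0,"wz": 0.4,"grip": 0.0},
    {"x": 0,"y": 0,"z": 0,"wx": 0,"wy": 0,"wz": 0.5,"grip": 0.0}
  ]
}}

```text
time: 16.53
ee_pos: [0.5251, 0.0826, 0.1213]
tool_rot: [3.081, -0.607, 0.003]
ft_force: [-5.4, -4.2, 16.6]
grip_width: 0.184
```

```bash
python3 -c "
from h import *
s=status.sense();plan(.5235,.0834,.1215,-121.8)
"
```

```text
t 16.5333 p [0.5251 0.0826 0.1213] yawy -112.27 q [ 0.009  0.094  1.867 -0.002  1.179  1.969] F [-5.39 -4.22 16.63] T [-0.78  1.06  0.29] g 0.18396129064133004
shift [-0.0018 -0.0001 -0.0002] turn [ 0.0005 -0.0023  0.1663]
```

{"fn": "drive_tool", "kwargs": {
  "moves": [
    {"x": 0,"y": 0,"z": 0,"wx": 0,"wy": 0,"wz": 0.06,"grip": 0.0},
    {"x": 0,"y": 0,"z": 0,"wx": 0,"wy": 0,"wz": 0.12,"grip": 0.0},
    {"x": 0,"y": 0,"z": 0,"wx": 0,"wy": 0,"wz": 0.12,"grip": 0.0},
    {"x": 0,"y": 0,"z": 0,"wx": 0,"wy": 0,"wz": 0.12,"grip": 0.0}
  ]
}}

```text
time: 16.87
ee_pos: [0.5251, 0.0824, 0.1213]
tool_rot: [3.041, -0.784, 0.003]
ft_force: [-5.5, -4.5, 17.3]
grip_width: 0.186
```

```bash
python3 -c "
from h import *
s=status.sense();plan(.5235,.0834,.1215,-121.8)
b=viewer.camera('scene');crop(b,190,140,290,220,8,'pics/x_s.png')
a=viewer.camera('wrist');cv2.imwrite('pics/x_w.png',a)
t=viewer.camera('top');cv2.imwrite('pics/x_t.png',t)
"
```

```text
t 16.8667 p [0.5251 0.0824 0.1213] yawy -118.9 q [ 8.000e-03  9.400e-02  1.867e+00 -2.000e-03  1.179e+00  2.084e+00] F [-5.48 -4.45 17.29] T [-0.88  1.14  0.21] g 0.1860908677561441
shift [-0.0019 -0.0001 -0.0002] turn [ 0.0006 -0.0024  0.0506]
```

View pics/x_s.png

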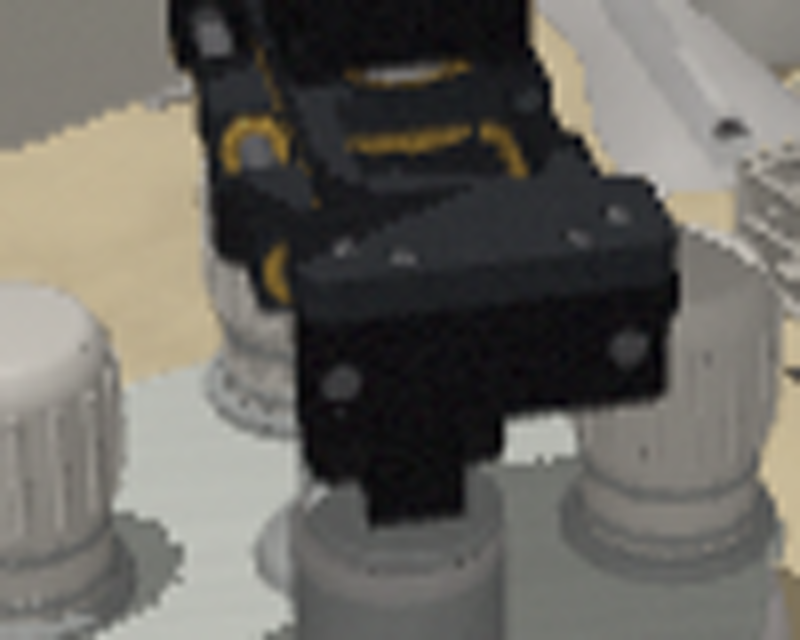

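View pics/x_w.png

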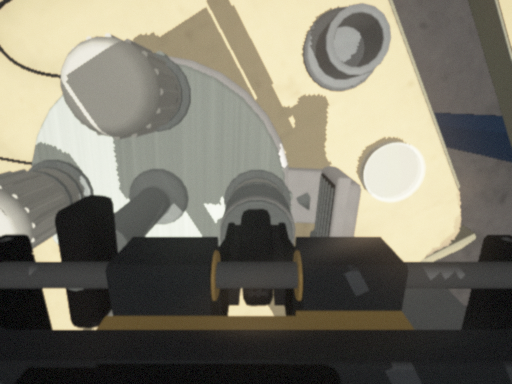

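```bash
python3 -c "
from h import *
a=cv2.imread('pics/x_w.png');crop(a,190,140,370,310,4.4,'pics/x_wc.png')
s=status.sense();plan(.5235,.0834,.1215,-121.8);p,Rm=tool(s)
print('hub bar dir predicted'); 
for e in(-.032,.032):
  d=np.radians(-121.8+90); print(w2px('wrist',[.5685+e*np.cos(d),.1555+e*np.sin(d),.166],s))
"
```

```text
t 17.0167 p [0.5251 0.0824 0.1213] yawy -118.88 q [ 8.000e-03  9.400e-02  1.867e+00 -2.000e-03  1.179e+00  2.084e+00] F [-5.06 -3.88 16.63] T [-0.82  1.1   0.18] g 0.1903979210201531
shift [-0.0019 -0.0001 -0.0002] turn [ 0.0006 -0.0024  0.0509]
hub bar dir predicted
[ 82.85513358 331.54129724]
[ 64.87508807 210.55903887]
```

View pics/x_wc.png

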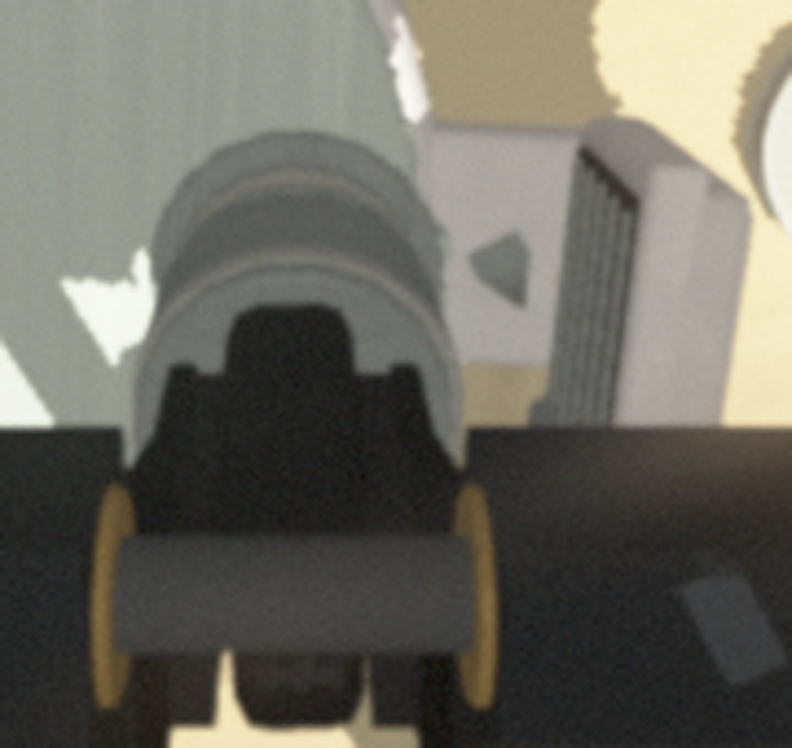

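```bash
python3 -c "
from h import *
a=cv2.imread('pics/x_w.png');crop(a,30,180,150,340,4.5,'pics/x_wb.png')
s=status.sense();p,Rm=tool(s)
for yaw in(-119,-121.8,-125):
  d=np.radians(yaw+90);u=np.array([np.cos(d),np.sin(d)]);n=np.array([u[1],-u[0]])
  print(yaw,[[((w2px('wrist',[*(np.array([.5685,.1555])+e*u+k*n),.166],s)-[30,180])*4.5).round() for e in(-.028,.028)] for k in(.008,-.008)])
"
```

```text
-119 [[array([319., 652.]), array([231., 176.])], [array([173., 652.]), array([ 66., 176.])]]
-121.8 [[array([307., 655.]), array([246., 180.])], [array([160., 649.]), array([ 79., 172.])]]
-125 [[array([293., 657.]), array([263., 185.])], [array([145., 645.]), array([ 95., 169.])]]
```

View pics/x_wb.png

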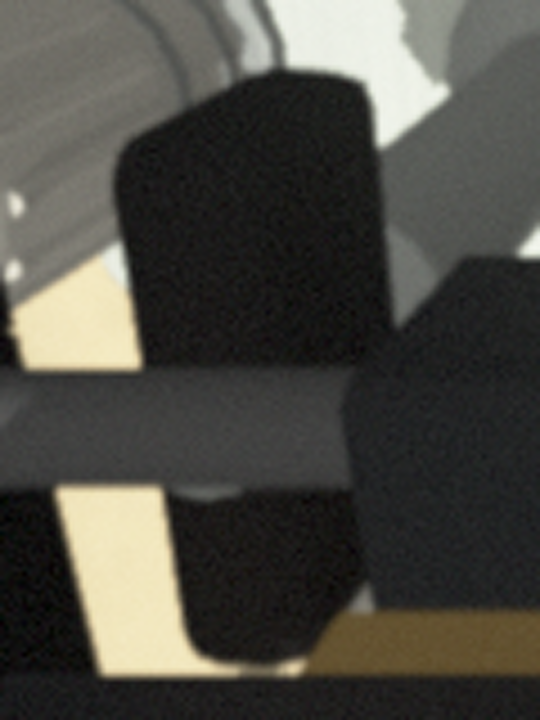

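{"fn": "drive_tool", "kwargs": {
  "moves": [
    {"x": 0,"y": 0,"z": 0,"wx": 0,"wy": 0,"wz": 0,"grip": 0.0},
    {"x": 0,"y": 0,"z": 0,"wx": 0,"wy": 0,"wz": 0,"grip": 0.0},
    {"x": 0,"y": 0,"z": 0,"wx": 0,"wy": 0,"wz": 0,"grip": 0.0},
    {"x": 0,"y": 0,"z": 0,"wx": 0,"wy": 0,"wz": 0,"grip": 0.0},
    {"x": 0,"y": 0,"z": 0,"wx": 0,"wy": 0,"wz": 0,"grip": 0.0}
  ]
}}

```text
time: 17.43
ee_pos: [0.5251, 0.0824, 0.1213]
tool_rot: [3.041, -0.783, 0.003]
ft_force: [-6.0, -4.4, 17.2]
grip_width: 0.188
```

```bash
python3 -c "
from h import *
plan(.5235,.0834,.1215,-121.8)
robot.close_job()
"
```

```text
t 17.4333 p [0.5251 0.0824 0.1213] yawy -118.88 q [ 8.000e-03  9.400e-02  1.867e+00 -2.000e-03  1.179e+00  2.084e+00] F [-6.02 -4.42 17.16] T [-0.76  1.14  0.18] g 0.18787440740003272
shift [-0.0019 -0.0001 -0.0002] turn [ 0.0006 -0.0023  0.051 ]
the job is handed in; nothing more can be done
```

The job is handed in at 17.4 s, with the gripper still holding the vent key seated and turned in the open valve. No verdict was reported.

**Carousel:** I turned it about 51° clockwise by the centre handle. The turning torque rose to about 1 N m (more than the 0.5 stated), reversed, then fell to about zero in the notch, and I let go there. Pictures then put the open valve within about 1° of the station direction. A last look at the centre handle showed it had not moved measurably.

**Key:** I lifted it out of its stand and lined the lug up with the slots. I pushed until the upward force rose to 16–17 N. The tool height there was 121.3 mm against 121.5 mm expected for the collar home.

**Final hold:**
- The gripper has turned 87° from the slots, and the key is lined up with the fingers in the wrist picture.
- The arm is steady, with about 17 N of push, 0.2 N m of spring torque and a 58 N grip setting.

**Open points:**
- I stopped about 3° short of a full quarter turn, within the 75–90° allowed, and did not press hard against the stop.
- The cameras disagreed by 2–3 mm on the valve's position.
- About 7 N of sideways force remained at the end.
- I did no separate measured check of the petri dish and bottle.

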